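# Trim the tilting sorting bin level with a sliding counterweight

### The arm

A 7-joint arm with a two-finger parallel gripper is mounted at the origin on the work surface. World frame = base frame: x ahead of the robot, y to its left, z up, the work surface at z = 0. Lengths are in m, angles in rad, forces in N, time in s.
With the tool pointing down it reaches from about 0.4 to 0.85 m from the base axis. Payload 4.5 kg.
Tool frame: the origin (TCP) lies on the centre line of the jaws, within the pads' length; the fingertips stand 11 mm ahead of it and the grasp point (between the pads) lies 8 mm behind it; z points along the fingers, x is the direction in which the jaws open and shut, and the axes are right-handed (so a half turn about z gives the same grasp; the last joint's range is limited). The gripper opens to 88 mm and grips with 3 to 60 N. Pads are 18 mm wide; open, the fingers measure 123 mm over their backs; the gripper's body (75 mm by 187 mm) begins 45 mm behind the grasp point.
Start: joints at [-1.174, 0.689, -0.195, 1.565, 0.157, 0.902, -0.215], TCP at [0.222, 0.584, 0.25] pointing down, gripper open.
Joint ranges: [-3.01, 3.01], [-0.46, 2.08], [-1.47, 1.51], [0.13, 2.56], [-1, 4.14], [0.04, 2.09], [-2.66, 2.66]. Speed limits (rad/s): [2.57, 2.57, 3.14, 3.14, 3.14, 3.14, 3.14].

### API

Orientations are given as a unit quaternion [x, y, z, w].
In Python, from plant import r, vision, order, nets gives the robot as it stands.
- The arm moves only by the tool send_rows, never from a script. Its argument "series" is a list of rows, each an object with "delta_pos": the shift along the tool's x, y, z in cm, a list of three; "turn": the turn about the tool's z in degrees; "jaw": the closure, from 0 (fully open) to 1 (shut). In form: [{"delta_pos": [x, y, z], "turn": turn, "jaw": jaw}, ...]. A call has 1 to 8 rows; each row is the pose to reach, as a shift and turn from the pose commanded when the call began, along the tool's axes at that moment; what a row does not reach only later rows make up. A row lasts 1/12 s, in which the tool goes at most 41.7 mm and 7.16 degrees, less where a joint would pass 70% of its speed; a pose out of reach is approached as far as the arm can. A call with a gripper value outside its range is refused whole. The fingers move at their own pace and stop on an object; "force" is the grip in N (left out, the last holds). Time passes only in rows, so rows that repeat a pose let the fingers close. It gives the time, the measured TCP pose, the force and the opening at its end, in the units of the state.
- r.get_state(): the state, without advancing time (a new reading comes with each control period).
- vision.snapshot(name): name is "side" or "top"; returns the picture (420x560x3 uint8, blue, green, red); there is no depth.
- vision.camera_params(name): a dict with "intrinsics" (3x3 intrinsics, pixels), "extrinsics" (4x4, takes a point from world to camera coordinates). Camera axes: x right, y down, z forward; pixel columns grow to the right and rows downward; lengths in m; the calibration is good to about 2 mm. A picture is of the moment at which its call begins. camera_params takes no time and is no camera call.
- order.finish_job(): hands the job in, once; it reports no verdict.
Trained networks look in the newest picture that a camera, given by its name, has taken for a name from the list of things; names that differ only in an ending like _2 or _b are one class to them, and where a whole thing is asked for, a point or a joint stands for the part that bears it (a point fixed in the world has none). Each returns a list of dicts, best first, with "score" (0 to 1); they miss things now and then, are a little off and sometimes report something else, mostly with a low value. They report only what shows in the picture. A call takes as long as a camera call. They do not tell look-alikes from the thing itself.
- nets.boxes_of(camera, label): "location" ([row, column] as shares, 0 to 1, of the picture: columns of its width, rows of its height, amid what is visible of it).
- nets.trace(camera, label): "region" (420x560 bool, what is visible of it) and "location" ([row, column] as shares, 0 to 1, of the picture: columns of its width, rows of its height, amid what is visible of it).
The state is a dict: "clock": time; "q": joint angles; "qd": joint speeds; "joint_torque": joint torques, N m; "tool_pos": TCP position; "eef_rot": TCP orientation; "contact_force": force on the tool from outside, world axes, zero at the start; "moment": the same for the moment, N m; "opening": opening from 0.0 (shut) to 1.0 (fully open).
Only numpy, scipy, OpenCV 4.12 (cv2) and the standard library are available. Lean on these libraries where they do the work, as an engineer would, in place of code of your own. Each camera call takes 0.05 s, during which the arm holds its last target.

### The job

The stoneware jug base weighs down the tilting sorting bin. Lower the brass counterweight into the open inner end of the slotted pan on the other arm, let go of it there, then slide it outward with its foot under the blue lips until the bin floats level by itself. Be gentle: do not drop, force or jam the counterweight, hardly touch the balance itself, and leave everything else on the bench alone.

Things in the scene. Friction and masses are not known exactly. Their poses are not given: they have to be found in the camera images.
- weight_mid (a point): Brass counterweight, 0.5 kg, the only brass block. Foot 40 (own x) x 64 (own y) x 8 mm high; centred on it a neck 22 (x) x 50 (y) x 36 mm high, to grip across its 22 mm or push on its ends; 44 mm high in all. This point is its centre, 22 mm above its underside; z up, y along its length (a half turn makes no difference).
- weight: The same brass counterweight; origin at the centre of its underside, same axes.
- pan_mouth (a point): Middle of the pan's open inner end, on top of the pan's floor, 74 to 92 mm above the bench as it tilts. It tilts with the beam: -y points outward along the pan, +y to the pivot and bin, z is normal to the floor. The 12 mm thick axle is 90 mm in +y and 12 mm up. The pan's inside is 43 mm wide and reaches from 35 mm in +y to 160 mm in -y; side walls 13.5 mm high, inner end wall 12 mm.
- lip (a point): Where the lips of the steel pan begin, on its floor's middle line, same axes as pan_mouth. From here, 35 mm outward of pan_mouth, two blue lips cover its edges, leaving a slot 30 mm wide for the neck; lip undersides 10.5 mm, tops 13.5 mm above the floor: the foot slides beneath. Between pan and axle nothing is higher than 12 mm above the floor, except the pivot's cheeks, 38 to 46 mm either side of the middle line, 24 mm.
- jug (a point): Brown stoneware jug base, 114 mm wide, 62 mm high, of unknown weight, fixed in the bin on the beam's other arm; this point is the centre of its underside, 145 mm from the pivot.
- stand: Green steel stand of the balance, fixed to the bench; origin under the pivot on the bench; the axle is 95 mm up; beam along y, pan toward -y, bin toward +y.
- beam (a joint): Tilt, rad: 0 level, positive bin low; stops at +-0.1. Starts bin low and stays so with the counterweight in the open end. It balances with the counterweight's centre 35 to 105 mm outward of pan_mouth, as the jug's weight has it. Off the stops 10 mm of outward slide lowers it by about 0.045. It comes to rest 1.5 s after a touch; pushing also tips it, so judge it untouched.
- disc_a_mid (a point): Steel disc weight, 44 mm wide, 14 mm high, not needed; point at its centre.
- disc_b_mid (a point): Steel disc weight, 36 mm wide, 14 mm high, not needed; point at its centre.
- shard0: Curved terracotta rim shard, about 70 x 45 mm, lying in the grey tray; origin at its underside.
- shard1: Curved terracotta rim shard, about 70 x 35 mm, lying in the grey tray; origin at its underside.
- shard2: Curved terracotta rim shard, about 70 x 40 mm, lying on the bench; origin at its underside.
- pick: Bone-handled dental pick, 180 mm long, lying on the bench; origin near its middle, on the bench.
- brush: Small brush lying on the bench, 180 mm long; origin near its middle.
Things that resemble listed ones, but are neither listed nor needed, are in the scene too. Several things have the shape of the weight; the one meant has the colours described above.

How it is judged:
On the way, in this order (a step that is already met when the one before it is completed fails the run):
1. the counterweight stands flat in the open inner end of the pan, let go (y of weight_mid in the frame of pan_mouth between -0.012 and 0.012 m and x of weight_mid in the frame of pan_mouth between -0.004 and 0.004 m and z of weight_mid in the frame of pan_mouth between 0.018 and 0.0255 m and linear speed of weight below 0.01 m/s and contact force between the fingers and weight below 0.1 N), for 0.2 s.
2. the counterweight's foot has been slid under the lips (y of weight_mid in the frame of pan_mouth below -0.022 m and x of weight_mid in the frame of pan_mouth between -0.004 and 0.004 m and z of weight_mid in the frame of pan_mouth between 0.018 and 0.0255 m), for 0.1 s.
At the end, for the whole second after the job is handed in: The beam floats at rest within 0.025 rad (about 1.4 degrees) of level, with the counterweight at rest flat in the pan (within 4 mm of its middle line and 3.5 mm of its floor), its foot under the lips (all of step 2 and value of joint beam between -0.025 and 0.025 rad and velocity of joint beam between -0.03 and 0.03 rad/s and y of weight_mid in the frame of pan_mouth above -0.135 m and linear speed of weight below 0.01 m/s); the robot touches nothing.
It fails at once if the counterweight is dropped, forced or jammed on the pan (more than 30 N between them) (contact force between weight and beam above 30 N).
It fails at once if the robot leans on the balance (more than 8 N) (contact force between any of the fingers, the arm and beam above 8 N).
It fails at once if something else on the bench is moved by more than 15 mm (distance of any of disc_a_mid, disc_b_mid, shard0, shard1, shard2, pick, brush from where it was at the start of the episode above 0.015 m).
It also fails if it takes over 64 s, if anything falls off the work surface, if the arm or the gripper's body presses on something with over 40 N, if the wrist force passes 120 N, or if a joint passes its speed limit or range.

## Working session

There is one attempt and no reset: what is moved stays moved. The work goes in short steps, Python scripts to look and compute and a tool call to move; the robot and the scene stay as the last step left them, time stands still between calls to the robot, and variables do not carry over. Pictures are saved under pics/ and viewed, and the job is handed in when it is done.

Besides the shell and the picture viewer there is one more tool, called as name([rows], argument=value, ...), one row to a line, values as JSON. send_rows: Moves the arm, as the interface text tells. Its arguments: {"type":"object","properties":{"series":{"type":"array"},"force":{"type":"number"}},"required":["series"]}

```bash
ls; mkdir -p pics
python3 - <<'E'
from plant import r, vision, order, nets
import cv2
print(r.get_state())
for n in ("side","top"):
    im=vision.snapshot(n); cv2.imwrite(f"pics/{n}0.png",im)
    print(n,vision.camera_params(n))
    for l in ("weight","stand","jug","beam","pan_mouth","lip"):
        print(l,[(round(d['score'],2),[round(d['location'][1]*560),round(d['location'][0]*420)]) for d in nets.boxes_of(n,l)])
E
```

```text
pics
{'clock': 0.0, 'q': array([-1.17420225,  0.68997259, -0.19449562,  1.56632843,  0.15731072,
        0.90251644, -0.21504098]), 'qd': array([-0.00076869, -0.00018291, -0.00099678, -0.00014719,  0.00091135,
       -0.00031408, -0.00157205]), 'joint_torque': array([ 1.28542357e-03, -5.27565801e+01, -1.26609385e+00, -1.53424805e+01,
       -5.24918328e-02,  6.54389980e-03,  1.54914937e-04]), 'tool_pos': array([0.22164637, 0.58372602, 0.24892083]), 'eef_rot': array([ 8.23031416e-01,  5.67995113e-01, -7.07371055e-04,  5.82957139e-04]), 'contact_force': array([-0.31598375, -0.75795596,  0.02725974]), 'moment': array([-0.01440315,  0.02618397,  0.07470778]), 'opening': 0.9990915613403666}
side {'intrinsics': array([[452.96255163,   0.        , 286.78394191],
       [  0.        , 452.96255163, 204.3990658 ],
       [  0.        ,   0.        ,   1.        ]]), 'extrinsics': array([[ 0.79765354, -0.60311309, -0.00185243, -0.40418931],
       [-0.44781214, -0.59019565, -0.67166463,  0.31412617],
       [ 0.40399643,  0.53658521, -0.74085302,  0.9174241 ],
       [ 0.        ,  0.        ,
[... 206 characters left out ...]
lip [(0.84, [265, 158])]
top {'intrinsics': array([[440.01092205,   0.        , 280.04509091],
       [  0.        , 440.01092205, 210.35432635],
       [  0.        ,   0.        ,   1.        ]]), 'extrinsics': array([[-0.00317088, -0.99991371, -0.0127482 ,  0.04270765],
       [-0.99100442,  0.00484773, -0.1337413 ,  0.54194548],
       [ 0.13379156,  0.01220945, -0.99093428,  1.15930045],
       [ 0.        ,  0.        ,  0.        ,  1.        ]])}
weight [(0.89, [396, 202]), (0.73, [356, 222]), (0.67, [429, 187])]
stand [(0.57, [224, 192]), (0.44, [394, 203])]
jug [(0.94, [204, 193])]
beam [(0.73, [203, 193])]
pan_mouth [(0.68, [428, 228]), (0.56, [206, 196])]
lip [(0.86, [203, 194])]
```

View pics/side0.png

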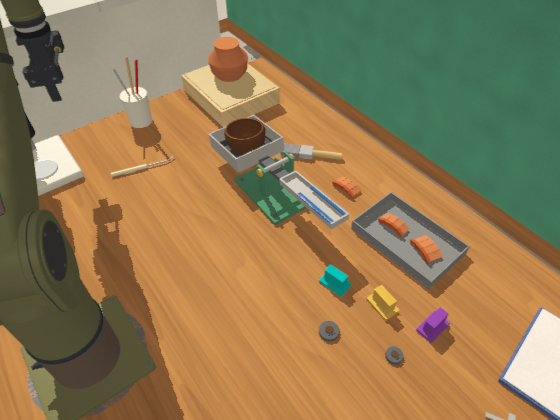

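View pics/top0.png

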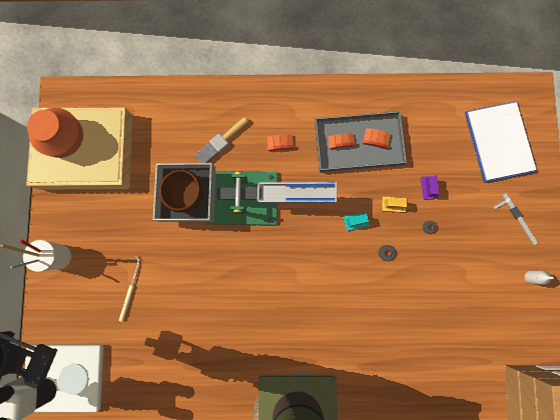

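Run:
```python
import cv2,numpy as np
a=cv2.imread('pics/side0.png')[230:370,290:470]; b=cv2.imread('pics/top0.png')[150:260,310:470]
cv2.imwrite('pics/c1.png',cv2.resize(a,None,fx=4,fy=4,interpolation=2)); cv2.imwrite('pics/c2.png',cv2.resize(b,None,fx=5,fy=5,interpolation=2))
```

```text
(no output)
```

View pics/c1.png

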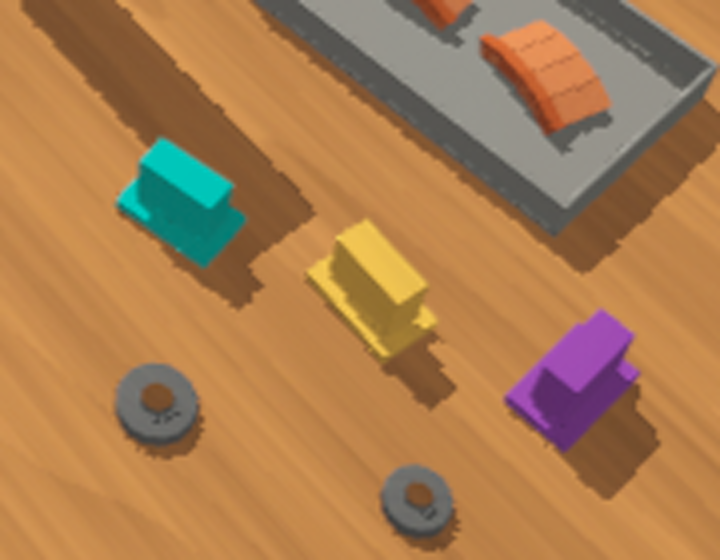

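View pics/c2.png

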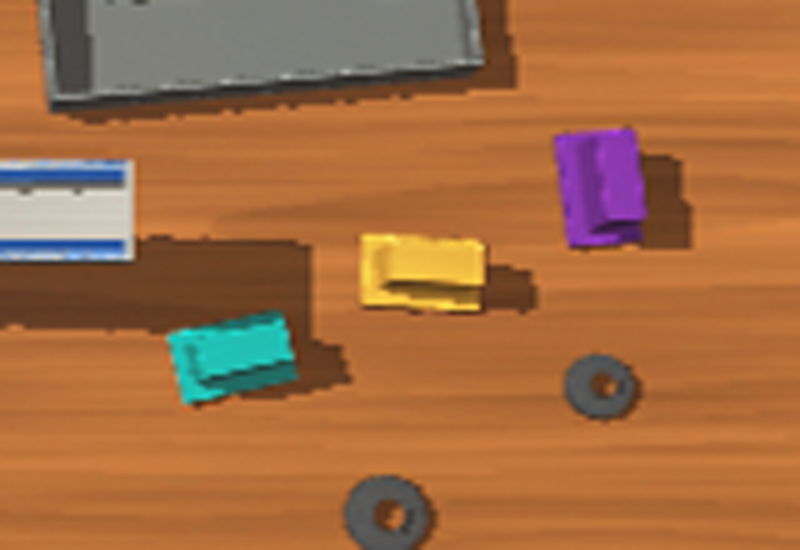

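Candidates are teal (side 335,280 / top 356,222), yellow-brass (side 385,301 / top 395,203) and purple (side 433,325 / top 430,187). The crops show the brass block is the middle one. Next I'll locate the balance precisely.

Run:
```python
import cv2,numpy as np
a=cv2.imread('pics/side0.png')[110:240,200:360]; b=cv2.imread('pics/top0.png')[150:240,145:345]
cv2.imwrite('pics/c3.png',cv2.resize(a,None,fx=5,fy=4.6,interpolation=2)); cv2.imwrite('pics/c4.png',cv2.resize(b,None,fx=4,fy=4,interpolation=2))
```

```text
(no output)
```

View pics/c3.png

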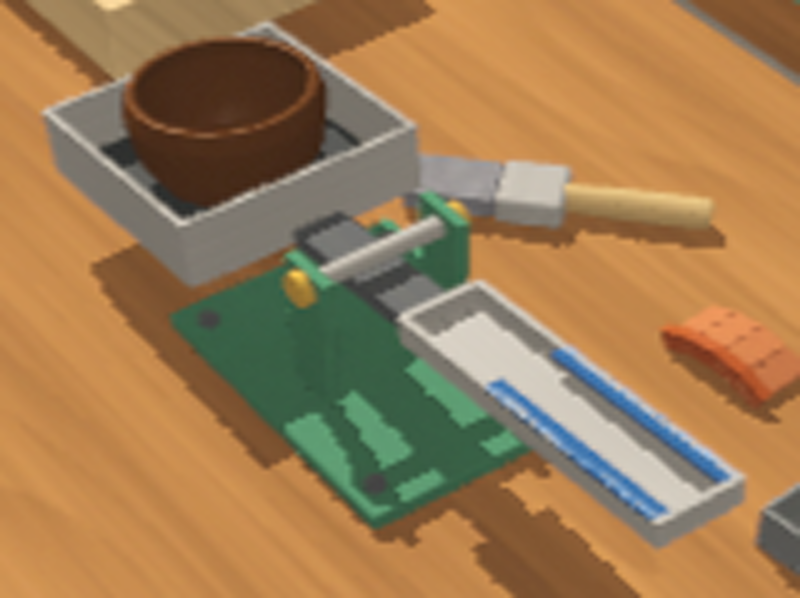

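View pics/c4.png

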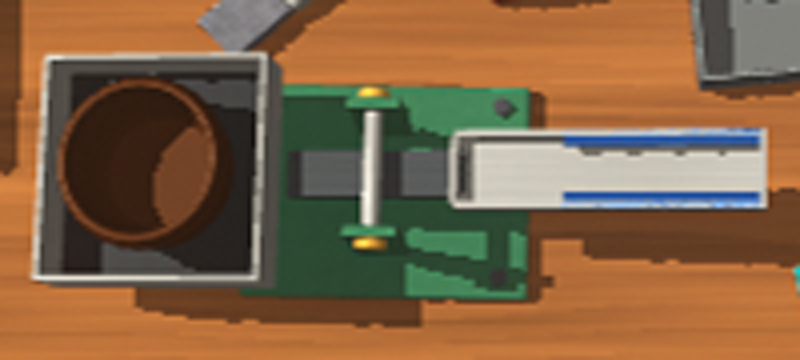

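```bash
cat > h.py <<'E'
import cv2,numpy as np
from scipy.optimize import minimize
from plant import vision
P={n:vision.camera_params(n) for n in("side","top")}
def proj(n,X,off=(0,0)):
    X=np.atleast_2d(X);E=P[n]["extrinsics"];K=P[n]["intrinsics"]
    c=(E[:3,:3]@X.T).T+E[:3,3];p=(K@c.T).T;return p[:,:2]/p[:,2:]
S=8
def cover(n,hulls,roi):
    x0,y0,x1,y1=roi;m=np.zeros(((y1-y0)*S,(x1-x0)*S),np.uint8)
    for X in hulls:
        p=(proj(n,X)+0.5-[x0,y0])*S
        h=cv2.convexHull(p.astype(np.float32))
        cv2.fillConvexPoly(m,np.round(h*16-8).astype(np.int32),255,shift=4)
    return cv2.resize(m,(x1-x0,y1-y0),interpolation=cv2.INTER_AREA)/255.
def box(x0,x1,y0,y1,z0,z1):
    return np.array([[x,y,z] for x in(x0,x1) for y in(y0,y1) for z in(z0,z1)],float)
WB=[box(-.02,.02,-.032,.032,0,.008),box(-.011,.011,-.025,.025,.008,.044)]
def Rz(a):c,s=np.cos(a),np.sin(a);return np.array([[c,-s,0],[s,c,0],[0,0,1]])
def Rx(a):c,s=np.cos(a),np.sin(a);return np.array([[1,0,0],[0,c,-s],[0,s,c]])
def soft(im,kind):
    f=im.astype(float);h=cv2.cvtColor(im,cv2.COLOR_BGR2HSV).astype(float)
    if kind=="blue": return np.clip((f[...,0]-f[...,2]-20)/100,0,1)
    if kind=="brass":return np.clip((h[...,0]-17)/3.,0,1)*np.clip((h[...,1]-100)/60,0,1)*(h[...,0]<35)
def weight_pts(x,y,z,yaw,tilt=0):
    R=Rz(yaw)@Rx(tilt);return [b@R.T+[x,y,z] for b in WB]
def mouth(sx,sy,yaw,tilt=0.1):
    # beam frame: y axis toward bin. bin low positive => rot about x by -tilt
    R=Rz(yaw)@Rx(-tilt);o=np.array([sx,sy,.095])+R@[0,-.09,-.012];return R,o
def lips_pts(sx,sy,yaw,tilt,outer):
    R,o=mouth(sx,sy,yaw,tilt)
    return [box(a,b,-.16,-.035,.0105,.0135)@R.T+o for a,b in((-outer,-.015),(.015,outer))]
def fit(fun,x0,scale,obs,rois):
    def cost(u):
        p=x0+u*scale;return sum(((cover(n,fun(p),rois[n])-obs[n])**2).sum() for n in obs)
    best=None
    for k in range(3):
        r=minimize(cost,np.zeros(len(x0)) if best is None else best.x,method="Nelder-Mead",options=dict(initial_simplex=np.vstack([np.zeros(len(x0)),np.eye(len(x0))*(1 if k%2==0 else -1)])+(0 if best is None else best.x),maxiter=400,xatol=.01,fatol=.01))
        best=r
    return x0+best.x*scale,best.fun
def ray(n,uv,z):
    E=P[n]["extrinsics"];K=P[n]["intrinsics"];d=E[:3,:3].T@np.linalg.solve(K,[uv[0],uv[1],1]);c=-E[:3,:3].T@E[:3,3]
    return c+d*(z-c[2])/d[2]
E
cat > f1.py <<'E'
from h import *
ims={n:cv2.imread(f"pics/{n}0.png") for n in("side","top")}
rw={"side":(360,275,412,328),"top":(372,188,415,222)}
rb={"side":(285,170,352,232),"top":(270,170,345,215)}
ow={n:soft(ims[n],"brass")[rw[n][1]:rw[n][3],rw[n][0]:rw[n][2]] for n in ims}
ob={n:soft(ims[n],"blue")[rb[n][1]:rb[n][3],rb[n][0]:rb[n][2]] for n in ims}
g=ray("top",(395,203),.03);print(g)
fw=lambda p:weight_pts(p[0],p[1],0,p[2])
fb=lambda p:lips_pts(p[0],p[1],p[2],.1,p[3])
g2=ray("top",(238,193),.095);print("axle",g2)
for sel in(("side","top"),("side",),("top",)):
    p,c=fit(fw,np.array([g[0],g[1],0.0]),np.array([.006,.006,.1]),{n:ow[n] for n in sel},rw);print("W",sel,p.round(4),c)
    q,c=fit(fb,np.array([g2[0],g2[1],0.,.0215]),np.array([.006,.006,.03,.002]),{n:ob[n] for n in sel},rb);print("B",sel,q.round(4),c)
    if len(sel)==2:
        for n in ims:
            im=cv2.resize(ims[n],None,fx=4,fy=4,interpolation=cv2.INTER_CUBIC)
            for X in fw(p)+fb(q): cv2.polylines(im,[np.round((cv2.convexHull(proj(n,X).astype(np.float32))+.5)*4-.5).astype(int)],1,(0,0,255),1)
            ct=proj(n,[[q[0],q[1],.06]])[0]*4; 
            x0,y0=(270*4,150*4)if n=="side" else(255*4,150*4)
            cv2.imwrite(f"pics/o_{n}.png",im[y0:y0+600,x0:x0+760])
E
python3 f1.py
```

```text
[ 0.56174132 -0.27334867  0.03      ]
axle [0.58032772 0.14904346 0.095     ]
W ('side', 'top') [ 0.5642 -0.2726 -0.091 ] 117.56637425776411
B ('side', 'top') [ 0.584   0.1529 -0.0212  0.0212] 95.1693712033833
W ('side',) [ 0.5647 -0.2718 -0.0822] 32.381110897518056
B ('side',) [ 0.5851  0.1545 -0.0193  0.0205] 43.49084548250673
W ('top',) [ 0.5629 -0.2752 -0.075 ] 61.226224529027306
B ('top',) [ 0.5842  0.1503 -0.0252  0.0212] 20.195549942329876
```

View pics/o_side.png

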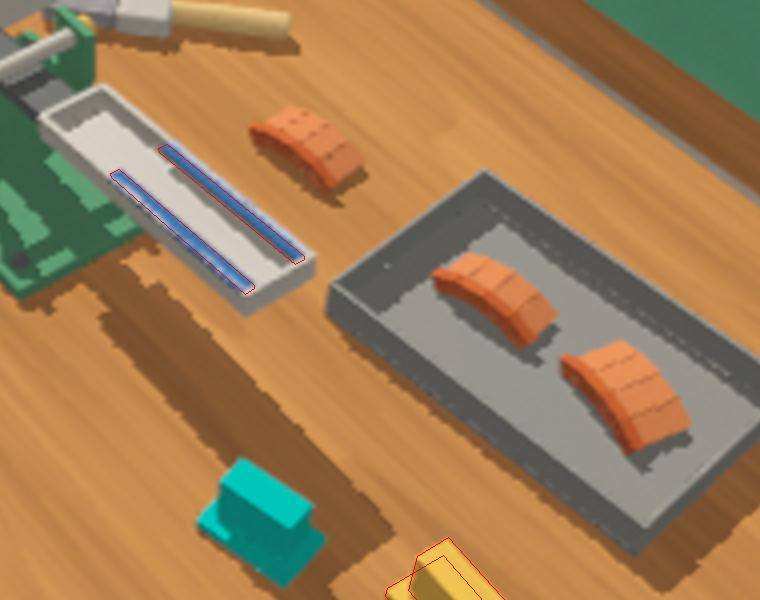

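View pics/o_top.png

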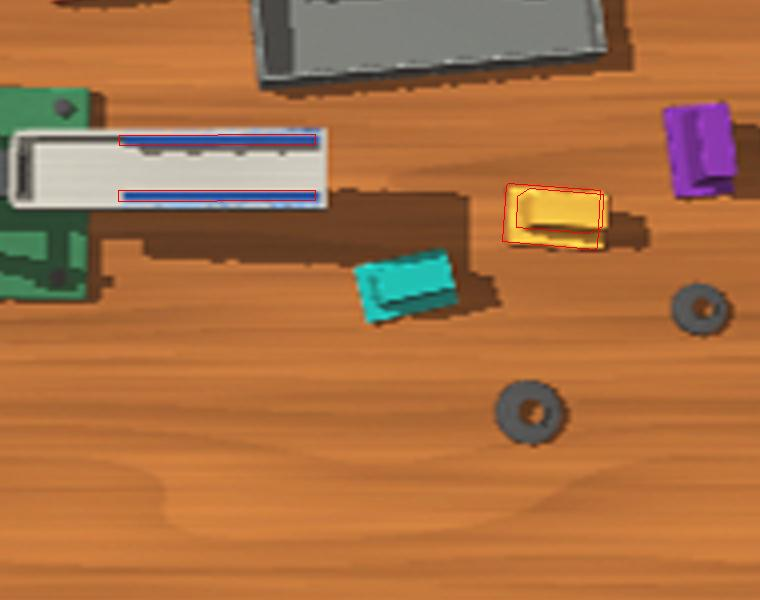

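send_rows([
  {"delta_pos": [-67.9,62.4,0],"turn": 74,"jaw": 0.3},
  {"delta_pos": [-67.9,62.4,0],"turn": 74,"jaw": 0.3},
  {"delta_pos": [-67.9,62.4,0],"turn": 74,"jaw": 0.3},
  {"delta_pos": [-67.9,62.4,0],"turn": 74,"jaw": 0.3},
  {"delta_pos": [-67.9,62.4,0],"turn": 74,"jaw": 0.3},
  {"delta_pos": [-67.9,62.4,0],"turn": 74,"jaw": 0.3},
  {"delta_pos": [-67.9,62.4,0],"turn": 74,"jaw": 0.3},
  {"delta_pos": [-67.9,62.4,0],"turn": 74,"jaw": 0.3},
])

```text
clock: 1.37
tool_pos: [0.346, 0.2732, 0.2501]
eef_rot: [0.995, 0.101, 0.0, -0.0]
contact_force: [0.8, -0.2, -0.4]
opening: 0.699
```

```bash
cat > st.py <<'E'
import sys,numpy as np
from plant import r
from scipy.spatial.transform import Rotation as R
s=r.get_state();M=R.from_quat(s["eef_rot"]).as_matrix()
print("t",round(s["clock"],2),"pos",s["tool_pos"].round(4),"head",np.degrees(np.arctan2(M[1,0],M[0,0])).round(2),"z",M[:,2].round(4),"F",s["contact_force"].round(2),"M",s["moment"].round(2),"open",round(s["opening"],3),"q",s["q"].round(2))
if len(sys.argv)>1:
    a=[float(v) for v in sys.argv[1:]]
    d=M.T@(np.array(a[:3])-s["tool_pos"]);print("delta cm",(d*100).round(2),"turn",round(np.degrees(np.arctan2(M[1,0],M[0,0]))-a[3],2))
E
python3 st.py 0.564 -0.2725 0.25 -4.9
```

```text
t 1.37 pos [0.346  0.2732 0.2501] head 11.59 z [ 8.e-04  8.e-04 -1.e+00] F [ 0.79 -0.22 -0.35] M [-0.06 -0.    0.02] open 0.699 q [-0.81  0.46  0.06  2.1  -0.05  0.58 -0.52]
delta cm [ 1.039e+01  5.784e+01 -2.000e-02] turn 16.49
```

send_rows([
  {"delta_pos": [10.4,57.8,0],"turn": 16.5,"jaw": 0.3},
  {"delta_pos": [10.4,57.8,0],"turn": 16.5,"jaw": 0.3},
  {"delta_pos": [10.4,57.8,0],"turn": 16.5,"jaw": 0.3},
  {"delta_pos": [10.4,57.8,0],"turn": 16.5,"jaw": 0.3},
  {"delta_pos": [10.4,57.8,0],"turn": 16.5,"jaw": 0.3},
  {"delta_pos": [10.4,57.8,0],"turn": 16.5,"jaw": 0.3},
  {"delta_pos": [10.4,57.8,0],"turn": 16.5,"jaw": 0.3},
  {"delta_pos": [10.4,57.8,0],"turn": 16.5,"jaw": 0.3},
])

```text
clock: 2.03
tool_pos: [0.4717, -0.0359, 0.25]
eef_rot: [0.999, -0.04, 0.0, -0.0]
contact_force: [-0.1, 0.9, -0.1]
opening: 0.699
```

```bash
python3 st.py 0.564 -0.2725 0.15 -4.9
```

```text
t 2.03 pos [ 0.4717 -0.0359  0.25  ] head -4.57 z [ 7.e-04  4.e-04 -1.e+00] F [-0.06  0.91 -0.1 ] M [-0.03  0.02 -0.02] open 0.699 q [-0.08  0.5   0.08  2.02 -0.07  0.63 -0.03]
delta cm [11.08 22.85 10.  ] turn 0.33
```

send_rows([
  {"delta_pos": [11.1,22.9,0],"turn": 0.3,"jaw": 0.3},
  {"delta_pos": [11.1,22.9,0],"turn": 0.3,"jaw": 0.3},
  {"delta_pos": [11.1,22.9,2],"turn": 0.3,"jaw": 0.3},
  {"delta_pos": [11.1,22.9,5],"turn": 0.3,"jaw": 0.3},
  {"delta_pos": [11.1,22.9,8],"turn": 0.3,"jaw": 0.3},
  {"delta_pos": [11.1,22.9,10],"turn": 0.3,"jaw": 0.3},
  {"delta_pos": [11.1,22.9,10],"turn": 0.3,"jaw": 0.3},
  {"delta_pos": [11.1,22.9,10],"turn": 0.3,"jaw": 0.3},
])

```text
clock: 2.7
tool_pos: [0.5607, -0.2767, 0.1437]
eef_rot: [0.999, -0.046, -0.004, 0.001]
contact_force: [-0.2, 0.3, -0.5]
opening: 0.703
```

```bash
python3 st.py 0.564 -0.2725 0.15 -4.9
python3 - <<'E'
from plant import vision
import cv2
a=vision.snapshot("side")[210:350,290:470];b=vision.snapshot("top")[150:260,310:470]
import numpy as np
a=cv2.resize(a,(540,420),interpolation=2);b=cv2.resize(b,(640,440),interpolation=2)
cv2.imwrite('pics/d1.png',a);cv2.imwrite('pics/d2.png',b)
E
```

```text
t 2.7 pos [ 0.5607 -0.2767  0.1437] head -5.25 z [-0.0073 -0.0013 -1.    ] F [-0.21  0.33 -0.48] M [-0.04  0.11  0.04] open 0.703 q [ 0.36  0.82  0.05  1.66 -0.05  0.67  0.34]
delta cm [ 0.28 -0.45 -0.64] turn -0.35
```

View pics/d1.png

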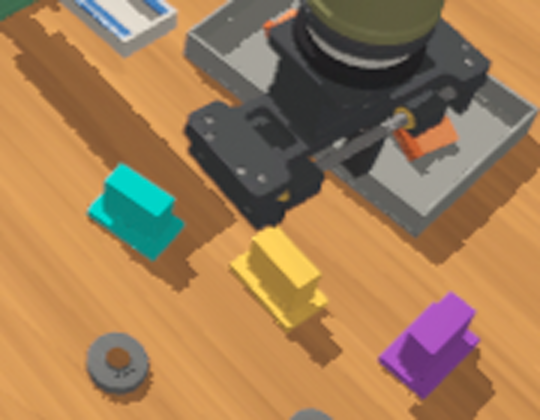

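View pics/d2.png

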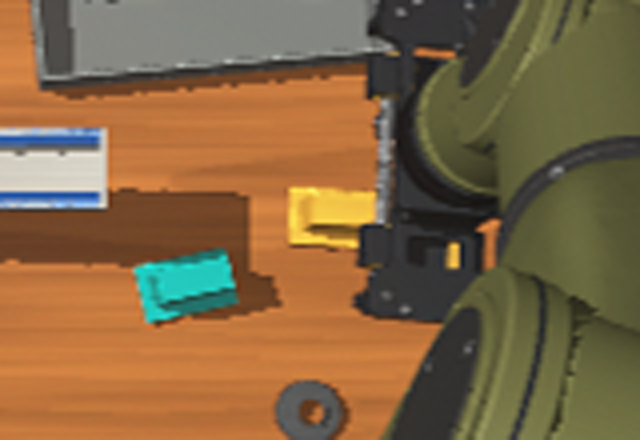

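send_rows([
  {"delta_pos": [0,0,0],"turn": 0,"jaw": 0.3},
  {"delta_pos": [0,0,0],"turn": 0,"jaw": 0.3},
  {"delta_pos": [0,0,0],"turn": 0,"jaw": 0.3},
])

```text
clock: 3.05
tool_pos: [0.5643, -0.2698, 0.1514]
eef_rot: [0.999, -0.042, 0.001, -0.0]
contact_force: [0.2, 1.0, -0.5]
opening: 0.703
```

```bash
python3 st.py 0.564 -0.2725 0.030 -4.9
```

```text
t 3.05 pos [ 0.5643 -0.2698  0.1514] head -4.77 z [ 0.0024 -0.     -1.    ] F [ 0.21  1.05 -0.5 ] M [-0.07  0.1  -0.05] open 0.703 q [ 0.35  0.81  0.04  1.66 -0.05  0.67  0.34]
delta cm [-0.04  0.28 12.14] turn 0.13
```

send_rows([
  {"delta_pos": [0,0,2],"turn": 0,"jaw": 0.3},
  {"delta_pos": [0,0.1,5],"turn": 0,"jaw": 0.3},
  {"delta_pos": [0,0.1,7.5],"turn": 0,"jaw": 0.3},
  {"delta_pos": [0,0.1,9.5],"turn": 0,"jaw": 0.3},
  {"delta_pos": [0,0.1,11],"turn": 0,"jaw": 0.3},
  {"delta_pos": [0,0.1,11.8],"turn": 0,"jaw": 0.3},
  {"delta_pos": [0,0.1,12.0],"turn": 0,"jaw": 0.3},
  {"delta_pos": [0,0.1,12.0],"turn": 0,"jaw": 0.3},
])

```text
clock: 3.72
tool_pos: [0.5637, -0.272, 0.0301]
eef_rot: [0.999, -0.042, 0.0, 0.0]
contact_force: [0.0, 0.1, -0.7]
opening: 0.697
```

```bash
python3 st.py 0.564 -0.2725 0.030 -4.9
python3 - <<'E'
from plant import vision
import cv2
a=vision.snapshot("side")[230:370,290:470]
a=cv2.resize(a,(720,560),interpolation=2)
cv2.imwrite('pics/e1.png',a)
E
```

```text
t 3.72 pos [ 0.5637 -0.272   0.0301] head -4.86 z [ 6.e-04 -1.e-04 -1.e+00] F [ 0.04  0.11 -0.71] M [-0.02  0.05 -0.01] open 0.697 q [ 0.36  0.99  0.03  1.69 -0.06  0.46  0.34]
delta cm [0.03 0.05 0.01] turn 0.04
```

View pics/e1.png

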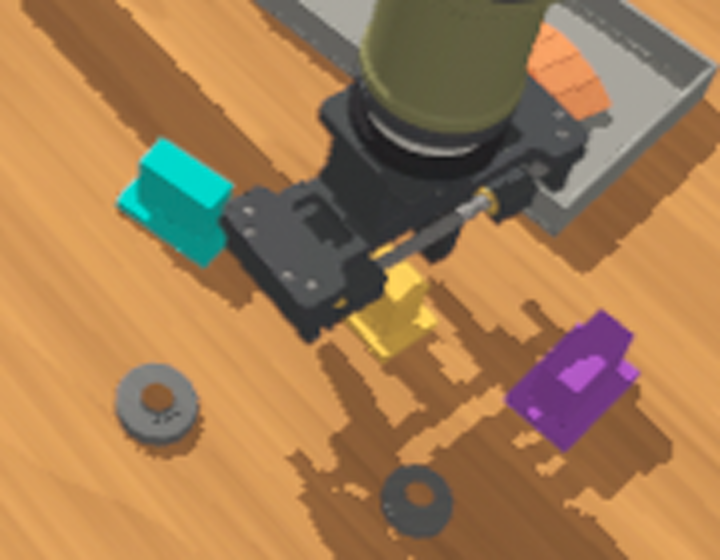

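The gripper straddles the brass block. I'll close on it.

send_rows([
  {"delta_pos": [0,0,0],"turn": 0,"jaw": 0.6},
  {"delta_pos": [0,0,0],"turn": 0,"jaw": 0.7},
  {"delta_pos": [0,0,0],"turn": 0,"jaw": 0.8},
  {"delta_pos": [0,0,0],"turn": 0,"jaw": 0.9},
  {"delta_pos": [0,0,0],"turn": 0,"jaw": 0.9},
  {"delta_pos": [0,0,0],"turn": 0,"jaw": 0.9},
], force=20)

```text
clock: 4.27
tool_pos: [0.5631, -0.272, 0.0298]
eef_rot: [0.999, -0.043, -0.0, -0.0]
contact_force: [-3.5, 0.6, 3.1]
opening: 0.268
```

send_rows([
  {"delta_pos": [0,0,-0.5],"turn": 0,"jaw": 0.9},
  {"delta_pos": [0,0,-2],"turn": 0,"jaw": 0.9},
  {"delta_pos": [0,0,-4],"turn": 0,"jaw": 0.9},
  {"delta_pos": [0,0,-8],"turn": 0,"jaw": 0.9},
  {"delta_pos": [0,0,-12],"turn": 0,"jaw": 0.9},
  {"delta_pos": [0,0,-14],"turn": 0,"jaw": 0.9},
  {"delta_pos": [0,0,-15],"turn": 0,"jaw": 0.9},
  {"delta_pos": [0,0,-15],"turn": 0,"jaw": 0.9},
])

```text
clock: 4.93
tool_pos: [0.5644, -0.2726, 0.1825]
eef_rot: [0.999, -0.043, 0.002, 0.001]
contact_force: [-0.2, 0.1, -5.5]
opening: 0.245
```

```bash
cat > mt.py <<'E'
from h import *
for y in(.1519,):
    R,o=mouth(.584,.1525,-.0215,.1);print("mouth",o,"yaw deg",np.degrees(-.0215))
E
python3 mt.py; python3 st.py 0.5821 0.064 0.18 -1.2
```

```text
mouth [0.58204906 0.0617726  0.09204496] yaw deg -1.2318592595312698
t 4.93 pos [ 0.5644 -0.2726  0.1825] head -4.89 z [ 0.0044 -0.0017 -1.    ] F [-0.2   0.08 -5.49] M [-0.04  0.06 -0.03] open 0.245 q [ 0.35  0.77  0.05  1.64 -0.05  0.73  0.34]
delta cm [ -1.11 -33.69   0.21] turn -3.69
```

send_rows([
  {"delta_pos": [-0.1,-3,0],"turn": -0.5,"jaw": 0.9},
  {"delta_pos": [-0.3,-7,0],"turn": -1,"jaw": 0.9},
  {"delta_pos": [-0.5,-11,0],"turn": -1.5,"jaw": 0.9},
  {"delta_pos": [-0.6,-15,0],"turn": -2,"jaw": 0.9},
  {"delta_pos": [-0.7,-19,0],"turn": -2.5,"jaw": 0.9},
  {"delta_pos": [-0.8,-23,0],"turn": -3,"jaw": 0.9},
  {"delta_pos": [-0.9,-27,0],"turn": -3.5,"jaw": 0.9},
  {"delta_pos": [-1,-30,0],"turn": -3.7,"jaw": 0.9},
])

```text
clock: 5.6
tool_pos: [0.5772, 0.0325, 0.1776]
eef_rot: [1.0, -0.008, -0.002, -0.001]
contact_force: [0.8, 0.4, -5.5]
opening: 0.246
```

send_rows([
  {"delta_pos": [-0.1,-2,0],"turn": 0,"jaw": 0.9},
  {"delta_pos": [-0.1,-3.2,0],"turn": 0,"jaw": 0.9},
  {"delta_pos": [-0.1,-3.7,0],"turn": 0,"jaw": 0.9},
  {"delta_pos": [-0.1,-3.7,0],"turn": 0,"jaw": 0.9},
  {"delta_pos": [-0.1,-3.7,0],"turn": 0,"jaw": 0.9},
  {"delta_pos": [-0.1,-3.7,0],"turn": 0,"jaw": 0.9},
  {"delta_pos": [-0.1,-3.7,0],"turn": 0,"jaw": 0.9},
  {"delta_pos": [-0.1,-3.7,0],"turn": 0,"jaw": 0.9},
])

```text
clock: 6.27
tool_pos: [0.5787, 0.063, 0.1798]
eef_rot: [1.0, -0.012, 0.0, 0.0]
contact_force: [-0.4, -0.8, -4.9]
opening: 0.252
```

```bash
python3 st.py 0.582 0.062 0.18 -1.23
python3 - <<'E'
from plant import vision
import cv2
a=vision.snapshot("side");b=vision.snapshot("top")
cv2.imwrite('pics/side1.png',a);cv2.imwrite('pics/top1.png',b)
cv2.imwrite('pics/g1.png',cv2.resize(a[90:240,200:380],(720,600),interpolation=2))
cv2.imwrite('pics/g2.png',cv2.resize(b[120:260,200:380],(720,560),interpolation=2))
E
```

```text
t 6.27 pos [0.5787 0.063  0.1798] head -1.32 z [ 0.e+00 -6.e-04 -1.e+00] F [-0.41 -0.78 -4.88] M [-0.03  0.07  0.03] open 0.252 q [-0.25  0.73  0.1   1.78 -0.11  0.65 -0.11]
delta cm [ 0.33  0.1  -0.02] turn -0.09
```

View pics/g1.png

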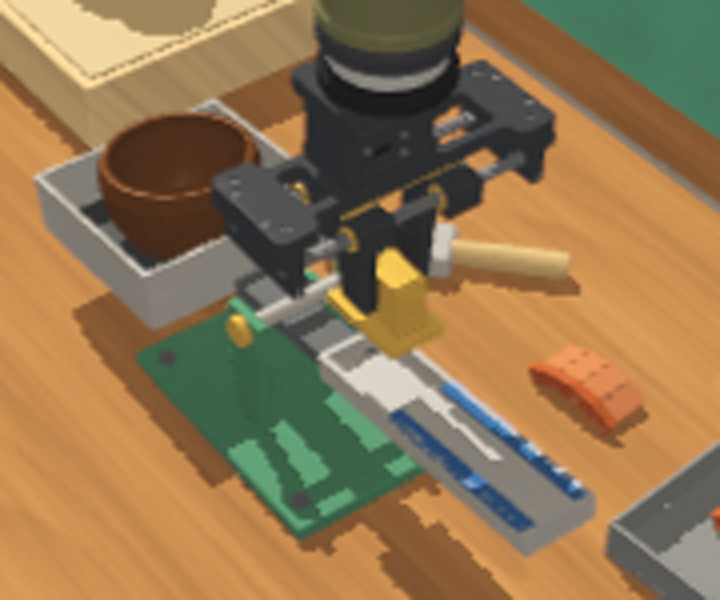

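View pics/g2.png

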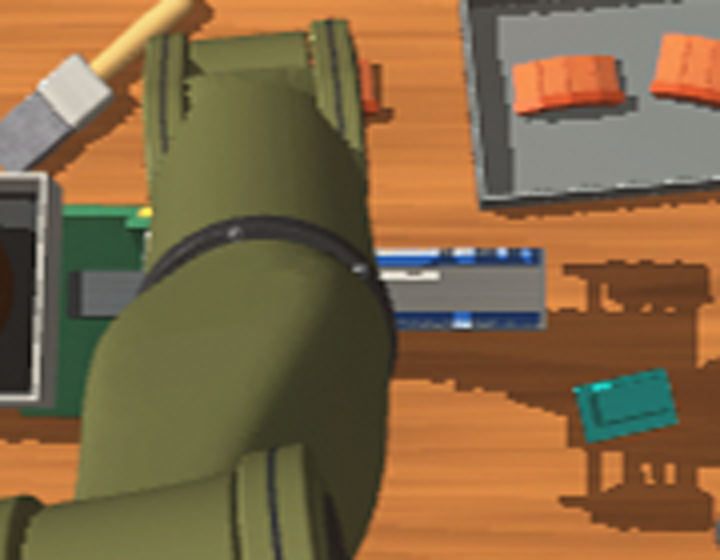

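```bash
cat > f2.py <<'E'
from h import *
def ov(n,im,polys,roi,f,name):
    x0,y0,x1,y1=roi
    b=cv2.resize(im[y0:y1,x0:x1],None,fx=f,fy=f,interpolation=cv2.INTER_NEAREST)
    for X,c in polys: cv2.polylines(b,[np.round((cv2.convexHull(proj(n,X).astype(np.float32))+.5-[x0,y0])*f*16-8).astype(int)],1,c,1,shift=4)
    cv2.imwrite(name,b)
im=cv2.imread("pics/side1.png")
roi=(278,148,313,183)
hs=cv2.cvtColor(im,cv2.COLOR_BGR2HSV)
dark=(hs[...,2]<80)
o={"side":soft(im,"brass")[roi[1]:roi[3],roi[0]:roi[2]]}
w=1-cv2.dilate(dark.astype(np.uint8),np.ones((3,3)))[roi[1]:roi[3],roi[0]:roi[2]]
z=.1798-.030;yaw=np.radians(-1.32)
def cost(p): return (w*(cover("side",weight_pts(p[0],p[1],z,yaw),roi)-o["side"])**2).sum()
from scipy.optimize import minimize
for s in((.579,.063),(.583,.066)):
    r=minimize(cost,s,method="Nelder-Mead",options=dict(initial_simplex=[s,[s[0]+.004,s[1]],[s[0],s[1]+.004]],xatol=1e-5,fatol=1e-3));print(r.x,r.fun)
ov("side",im,[(X,(0,0,255)) for X in weight_pts(r.x[0],r.x[1],z,yaw)]+[(X,(0,255,0)) for X in weight_pts(.5787,.063,z,yaw)],roi,16,"pics/k1.png")
v=np.uint8(255*np.hstack([o["side"],w*o["side"]]));cv2.imwrite("pics/k2.png",cv2.resize(v,None,fx=10,fy=10,interpolation=0))
# pan overlay on start image w/ side only fit
im0=cv2.imread("pics/side0.png")
q=(.5851,.1545,-.0193);R,om=mouth(*q,.1)
pol=[(X,(0,0,255)) for X in lips_pts(*q,.1,.0205)]
pol+=[(np.array([[a,b,h] for a in(-.0215,.0215) for b in(.035,-.16)])@R.T+om,(0,255,0)) for h in(0,.0135)]
ax=np.array([q[0],q[1],.095]);pol+=[(box(-.04,.04,-.006,.006,-.006,.006)@R.T+ax,(255,0,255))]
ov("side",im0,pol,(250,140,350,225),8,"pics/k3.png")
E
python3 f2.py
```

```text
[0.58223579 0.0648396 ] 20.92787870049981
[0.58215852 0.06475401] 20.53475297962322
```

View pics/k1.png

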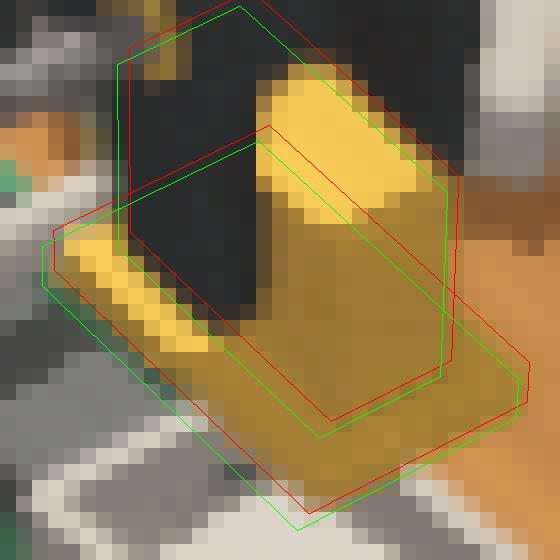

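View pics/k3.png

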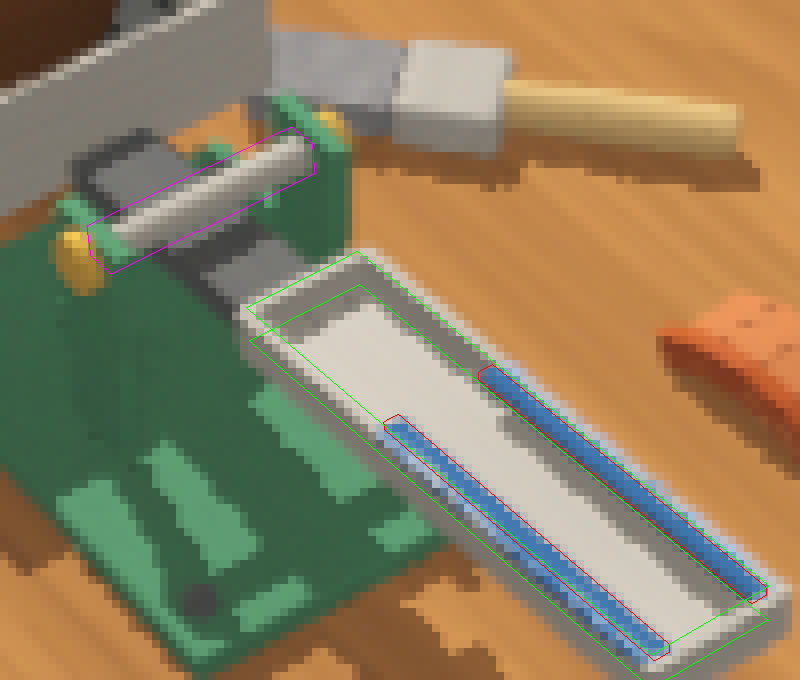

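View pics/k2.png

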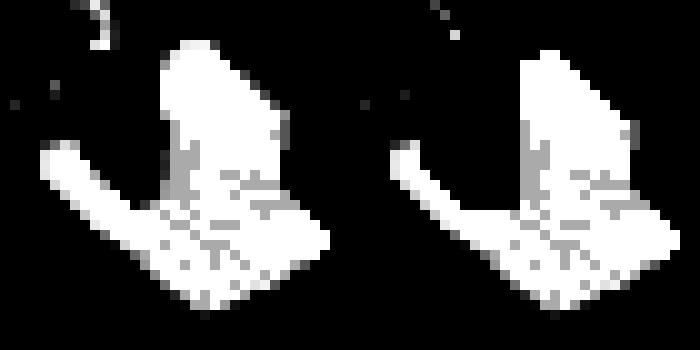

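```bash
sed -i 's|(f\[...,0\]-f\[...,2\]-20)/100|(f[...,0]-f[...,2]-0)/25|; s|(h\[...,0\]-17)/3.|(h[...,0]-15)/3.|' h.py
sed -i 's/.0215\]),np.array(\[.006,.006,.03,.002\])/.0235]),np.array([.006,.006,.03,.002])/' f1.py
python3 f1.py; python3 f2.py
python3 - <<'E'
from h import *
im=cv2.imread("pics/side0.png")
v=np.uint8(255*soft(im,"blue")[165:235,280:355]);v=cv2.resize(v,None,fx=8,fy=8,interpolation=0)
cv2.imwrite("pics/l1.png",v)
E
```

```text
[ 0.56174132 -0.27334867  0.03      ]
axle [0.58032772 0.14904346 0.095     ]
W ('side', 'top') [ 0.5641 -0.2726 -0.0639] 50.27286385578197
B ('side', 'top') [ 0.5835  0.153  -0.0205  0.0244] 288.5294277585544
W ('side',) [ 0.5647 -0.272  -0.0566] 3.987595369302405
B ('side',) [ 0.5857  0.154  -0.0245  0.0242] 144.5388093810073
W ('top',) [ 0.5629 -0.2754 -0.0654] 11.302518262206844
B ('top',) [ 0.5809  0.1503 -0.0113  0.0241] 76.80819623221838
[0.58283291 0.06370085] 8.635057029347687
[0.58272861 0.06346702] 8.865611944124055
```

View pics/l1.png

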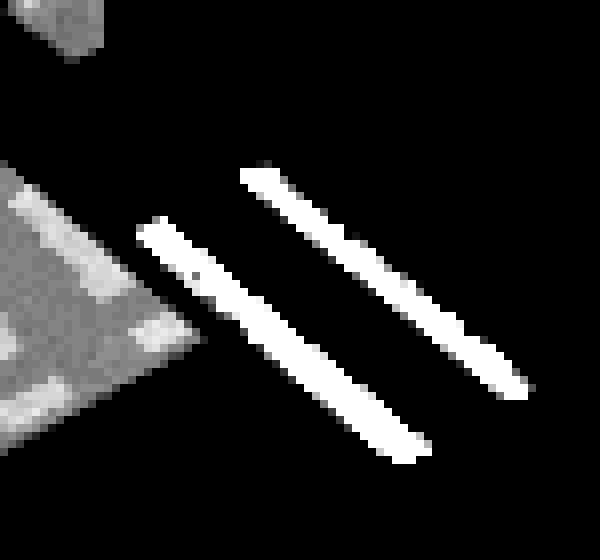

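```bash
sed -i 's|(f\[...,0\]-f\[...,2\]-0)/25,0,1)|(f[...,0]-f[...,2]-0)/25,0,1)*np.clip((f[...,0]-f[...,1])/15,0,1)|' h.py
python3 f1.py|grep B
python3 - <<'E'
from h import *
import numpy as np
from f2 import ov
E
cat > f3.py <<'E'
from f2 import *
im0=cv2.imread("pics/side0.png")
import sys
q=[float(v) for v in sys.argv[1:5]];n=sys.argv[5];im0=cv2.imread(f"pics/{n}0.png")
R,om=mouth(*q[:3],.1);print("mouth",om)
pol=[(X,(0,0,255)) for X in lips_pts(*q[:3],.1,q[3])]
pol+=[(np.array([[a,b,h] for a in(-.0215,.0215) for b in(.035,-.16)])@R.T+om,(0,255,0)) for h in(0,.0135)]
ax=np.array([q[0],q[1],.095]);pol+=[(box(-.038,.038,-.006,.006,-.006,.006)@R.T+ax,(255,0,255))]
ov(n,im0,pol,(250,140,350,225) if n=="side" else (225,160,345,220),8 if n=="side" else 6,"pics/k3.png")
E
```

```text
B ('side', 'top') [ 0.5837  0.1535 -0.0199  0.0241] 123.47980175009612
B ('side',) [ 0.5853  0.1537 -0.0223  0.024 ] 24.698029102652825
B ('top',) [ 0.58    0.1501 -0.0067  0.0239] 29.13813466205305
[0.58283291 0.06370085] 8.635057029347687
[0.58272861 0.06346702] 8.865611944124055
```

```bash
python3 f3.py .5853 .1537 -.0223 .024 side|tail -1; cp pics/k3.png pics/k4.png;python3 f3.py .58 .1501 -.0067 .024 top|tail -1; cp pics/k3.png pics/k5.png
```

```text
mouth [0.58327648 0.06297419 0.09204496]
mouth [0.57939199 0.05935366 0.09204496]
```

View pics/k4.png

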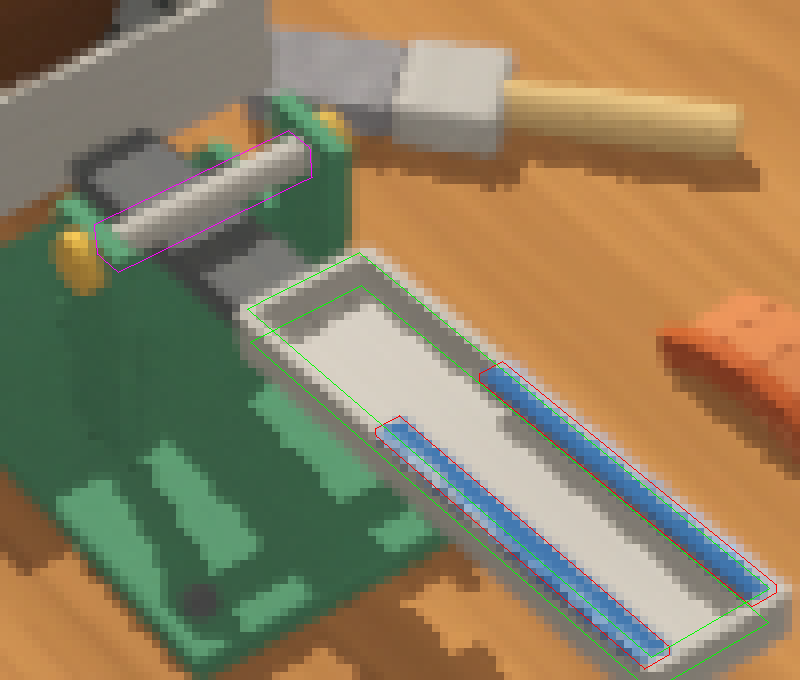

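View pics/k5.png

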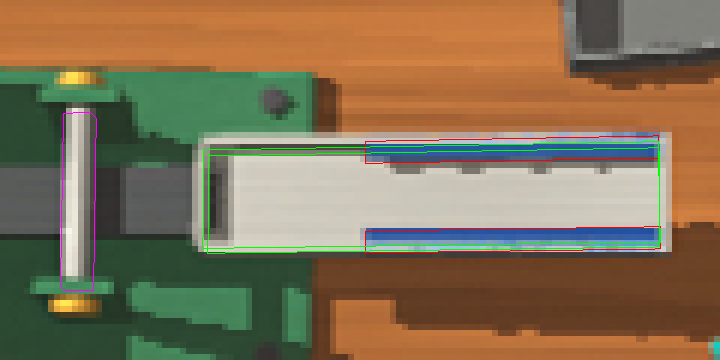

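```bash
cat > f4.py <<'E'
from h import *
im=cv2.imread("pics/top0.png").astype(float);d=im[...,0]-im[...,2]
print(np.round(d[178:206,310]).astype(int)); 
up=[];lo=[]
for c in range(290,330):
    col=d[:,c]
    # inner edge of upper strip: go down from row 186 ; of lower: go up
    m=193
    def cross(rows):
        prev=None
        pk=max(col[r] for r in rows)
        for a,b in zip(rows[:-1],rows[1:]):
            t=60
            if col[a]<t<=col[b]: return a+(t-col[a])/(col[b]-col[a])*(b-a)
    up.append((c,cross(list(range(m,178,-1)))));lo.append((c,cross(list(range(m,206)))))
for nm,e in(("up",up),("lo",lo)):
    e=np.array(e,float);p=np.polyfit(e[:,0],e[:,1],1);print(nm,"row@290,330",np.polyval(p,[290,330]),"slope",p[0],"res",np.std(e[:,1]-np.polyval(p,e[:,0])))
    globals()[nm+"p"]=p
# least squares for sx,yaw given sy=.150..0.153
from scipy.optimize import least_squares
def res(p,sy):
    R,o=mouth(p[0],sy,p[1],.1);out=[]
    for s,pp in((.015,upp),(-.015,lop)):
        for y in(-.05,-.1,-.15):
            vals=[]
            for z in (.0135,): 
                uv=proj("top",R@[s,y,z]+o)[0];vals.append(uv[1]-np.polyval(pp,uv[0]))
            out.append(vals[0])
    return out
for sy in(.150,.153):
    r=least_squares(res,[.582,-.02],args=(sy,));print(sy,r.x,np.round(r.fun,2),mouth(r.x[0],sy,r.x[1])[1])
E
python3 f4.py
```

```text
[-124 -113 -114 -107  -33   38  118  106   41  -18  -19  -14  -18  -16
  -17  -17  -17  -17  -19  -16  123  113   90   43  -13  -74  -68  -71]
up row@290,330 [185.92909131 185.50991119] slope -0.010479502970438764 res 0.05913714850853821
lo row@290,330 [197.5381741  197.55816186] slope 0.0004996940874148935 res 0.004785124589078579
0.15 [ 0.58273872 -0.01823692] [ 0.05  0.12  0.2  -0.04 -0.12 -0.2 ] [0.58108384 0.05926671 0.09204496]
0.153 [ 0.5827404  -0.01823938] [ 0.04  0.12  0.19 -0.04 -0.12 -0.2 ] [0.5810853  0.06226672 0.09204496]
```

send_rows([
  {"delta_pos": [0.05,-0.1,1.0],"turn": -0.1,"jaw": 0.9},
  {"delta_pos": [0.1,-0.1,2.0],"turn": -0.1,"jaw": 0.9},
  {"delta_pos": [0.1,-0.1,2.8],"turn": -0.1,"jaw": 0.9},
  {"delta_pos": [0.1,-0.1,3.2],"turn": -0.1,"jaw": 0.9},
  {"delta_pos": [0.1,-0.1,3.3],"turn": -0.1,"jaw": 0.9},
  {"delta_pos": [0.1,-0.1,3.3],"turn": -0.1,"jaw": 0.9},
  {"delta_pos": [0.1,-0.1,3.3],"turn": -0.1,"jaw": 0.9},
  {"delta_pos": [0.1,-0.1,3.3],"turn": -0.1,"jaw": 0.9},
])

```text
clock: 7.03
tool_pos: [0.58, 0.0657, 0.147]
eef_rot: [1.0, -0.009, 0.0, -0.0]
contact_force: [0.1, 0.2, -4.6]
opening: 0.247
```

```bash
python3 st.py 0.5795 0.064 0.147 -1.23
cat > f5.py <<'E'
from h import *
import sys
from f2 import ov
from plant import r
from scipy.spatial.transform import Rotation as Ro
# args: name [snap]; fits weight (side) at known z,yaw; compares with pan side fit
name=sys.argv[1];tilt=float(sys.argv[2]) if len(sys.argv)>2 else 0;dz=float(sys.argv[3]) if len(sys.argv)>3 else -.030
im=vision.snapshot("side");cv2.imwrite(f"pics/{name}.png",im)
s=r.get_state();M=Ro.from_quat(s["eef_rot"]).as_matrix();yaw=np.arctan2(M[1,0],M[0,0]);z=s["tool_pos"][2]+dz
Rm,om=mouth(.5853,.1537,-.0223,.1)
c=proj("side",[[s["tool_pos"][0]+.003,s["tool_pos"][1],z+.02]])[0].astype(int)
roi=(c[0]-20,c[1]-20,c[0]+20,c[1]+22)
hs=cv2.cvtColor(im,cv2.COLOR_BGR2HSV);dark=hs[...,2]<80
sl=(slice(roi[1],roi[3]),slice(roi[0],roi[2]))
o=soft(im,"brass")[sl];w=1-cv2.dilate(dark.astype(np.uint8),np.ones((3,3)))[sl]
def cost(p): return (w*(cover("side",weight_pts(p[0],p[1],z,yaw),roi)-o)**2).sum()
s0=s["tool_pos"][:2]+[.003,0]
rr=minimize(cost,s0,method="Nelder-Mead",options=dict(initial_simplex=[s0,s0+[.004,0],s0+[0,.004]],xatol=1e-5,fatol=1e-3))
print("tcp",s["tool_pos"].round(4),"weight side",rr.x.round(4),round(rr.fun,1),"in mouth frame",(Rm.T@(np.array([*rr.x,z])-om)).round(4))
big=(c[0]-40,c[1]-30,c[0]+60,c[1]+50)
pol=[(X,(0,0,255)) for X in weight_pts(rr.x[0],rr.x[1],z,yaw)]
pol+=[(np.array([[a,b,h] for a in(-.0215,.0215) for b in(.035,-.16)])@Rm.T+om,(0,255,0)) for h in(0,.0135)]
ov("side",im,pol,big,7,f"pics/{name}_o.png")
E
python3 f5.py h1|tail -1
```

```text
t 7.03 pos [0.58   0.0657 0.147 ] head -1.08 z [ 8.e-04  2.e-04 -1.e+00] F [ 0.1   0.17 -4.56] M [-0.12  0.04 -0.01] open 0.247 q [-0.24  0.78  0.09  1.79 -0.11  0.58 -0.1 ]
delta cm [-0.05  0.17  0.  ] turn 0.15
tcp [0.58   0.0657 0.1471] weight side [0.5846 0.067 ] 6.4 in mouth frame [0.0012 0.0015 0.0254]
```

View pics/h1_o.png

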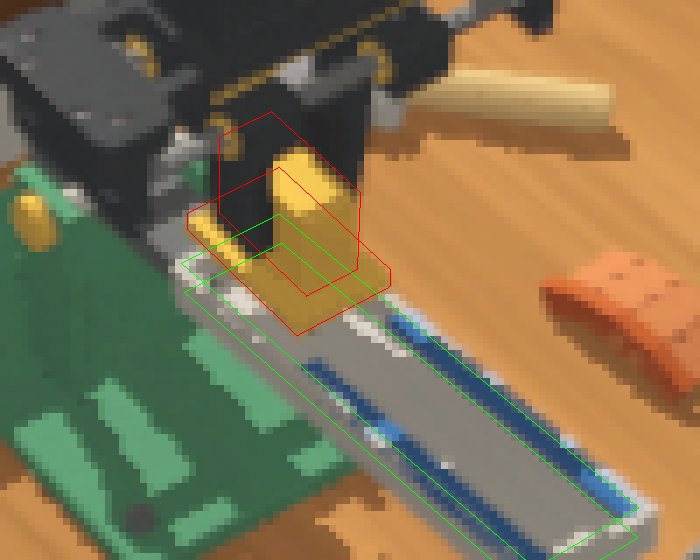

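send_rows([
  {"delta_pos": [-0.05,0.12,0.2],"turn": 0.1,"jaw": 0.9},
  {"delta_pos": [-0.1,0.25,0.5],"turn": 0.1,"jaw": 0.9},
  {"delta_pos": [-0.1,0.25,0.5],"turn": 0.1,"jaw": 0.9},
  {"delta_pos": [-0.1,0.25,0.5],"turn": 0.1,"jaw": 0.9},
  {"delta_pos": [-0.1,0.25,0.5],"turn": 0.1,"jaw": 0.9},
  {"delta_pos": [-0.1,0.25,0.5],"turn": 0.1,"jaw": 0.9},
  {"delta_pos": [-0.1,0.25,0.5],"turn": 0.1,"jaw": 0.9},
  {"delta_pos": [-0.1,0.25,0.5],"turn": 0.1,"jaw": 0.9},
])

```text
clock: 7.75
tool_pos: [0.5787, 0.0633, 0.1418]
eef_rot: [1.0, -0.01, 0.0, -0.0]
contact_force: [0.0, 0.0, -5.2]
opening: 0.245
```

```bash
python3 st.py 0.579 0.0632 0.142 -1.2
python3 f5.py h2|tail -1
```

```text
t 7.75 pos [0.5787 0.0633 0.1418] head -1.18 z [ 1.e-04  1.e-04 -1.e+00] F [ 0.05  0.01 -5.21] M [-0.03  0.07  0.01] open 0.245 q [-0.24  0.78  0.09  1.8  -0.11  0.56 -0.1 ]
delta cm [ 0.03  0.01 -0.02] turn 0.02
tcp [0.5787 0.0632 0.1418] weight side [0.5834 0.0649] 7.4 in mouth frame [ 0.0001 -0.      0.0198]
```

View pics/h2_o.png

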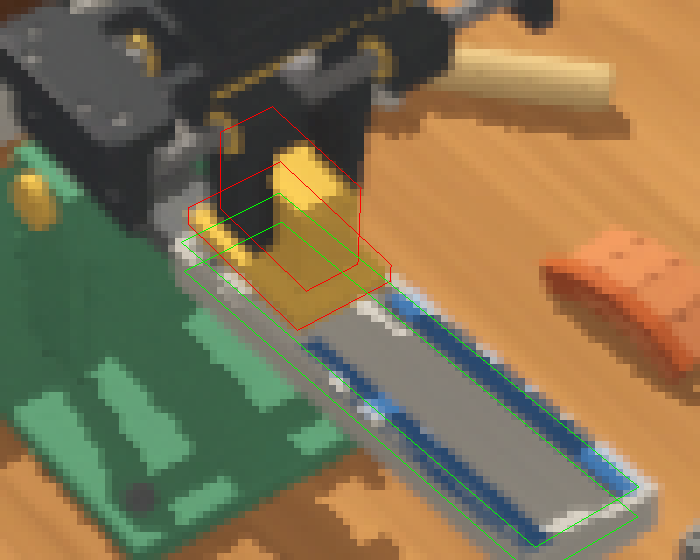

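send_rows([
  {"delta_pos": [0.03,0,0.1],"turn": 0,"jaw": 0.9},
  {"delta_pos": [0.03,0,0.2],"turn": 0,"jaw": 0.9},
  {"delta_pos": [0.03,0,0.3],"turn": 0,"jaw": 0.9},
  {"delta_pos": [0.03,0,0.4],"turn": 0,"jaw": 0.9},
  {"delta_pos": [0.03,0,0.5],"turn": 0,"jaw": 0.9},
  {"delta_pos": [0.03,0,0.5],"turn": 0,"jaw": 0.9},
])

```text
clock: 8.3
tool_pos: [0.579, 0.0631, 0.1365]
eef_rot: [1.0, -0.01, 0.0, 0.0]
contact_force: [0.4, -0.2, -5.6]
opening: 0.249
```

send_rows([
  {"delta_pos": [0,0,0.1],"turn": 0,"jaw": 0.9},
  {"delta_pos": [0,0,0.2],"turn": 0,"jaw": 0.9},
  {"delta_pos": [0,0,0.3],"turn": 0,"jaw": 0.9},
  {"delta_pos": [0,0,0.4],"turn": 0,"jaw": 0.9},
  {"delta_pos": [0,0,0.5],"turn": 0,"jaw": 0.9},
  {"delta_pos": [0,0,0.5],"turn": 0,"jaw": 0.9},
])

```text
clock: 8.8
tool_pos: [0.5792, 0.0632, 0.1316]
eef_rot: [1.0, -0.01, 0.0, -0.0]
contact_force: [-0.4, 0.1, -4.6]
opening: 0.246
```

```bash
python3 st.py
python3 f5.py h3|tail -1
```

```text
t 8.8 pos [0.5792 0.0632 0.1316] head -1.18 z [ 4.e-04  1.e-04 -1.e+00] F [-0.44  0.15 -4.64] M [-0.07 -0.15 -0.02] open 0.246 q [-0.24  0.8   0.08  1.81 -0.12  0.54 -0.1 ]
tcp [0.5792 0.0632 0.1316] weight side [0.5854 0.0657] 24.2 in mouth frame [0.002  0.0018 0.0098]
```

View pics/h3_o.png

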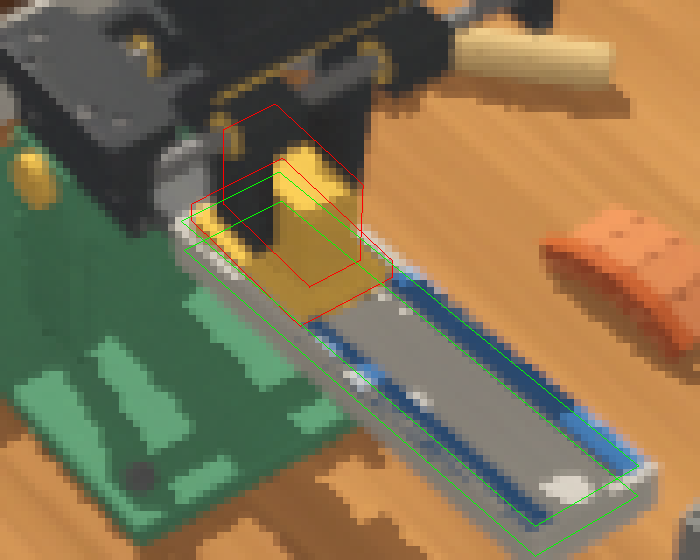

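send_rows([
  {"delta_pos": [0,0,0.1],"turn": 0,"jaw": 0.9},
  {"delta_pos": [0,0,0.2],"turn": 0,"jaw": 0.9},
  {"delta_pos": [0,0,0.3],"turn": 0,"jaw": 0.9},
  {"delta_pos": [0,0,0.4],"turn": 0,"jaw": 0.9},
  {"delta_pos": [0,0,0.4],"turn": 0,"jaw": 0.9},
], force=10)

```text
clock: 9.27
tool_pos: [0.5792, 0.0632, 0.1276]
eef_rot: [1.0, -0.01, 0.0, -0.0]
contact_force: [0.9, 0.6, -5.6]
opening: 0.246
```

```bash
python3 st.py
```

```text
t 9.27 pos [0.5792 0.0632 0.1276] head -1.18 z [ 4.e-04  1.e-04 -1.e+00] F [ 0.85  0.65 -5.62] M [-0.04 -0.32 -0.09] open 0.246 q [-0.24  0.8   0.08  1.81 -0.12  0.53 -0.1 ]
```

send_rows([
  {"delta_pos": [0,0,0.05],"turn": 0,"jaw": 0.9},
  {"delta_pos": [0,0,0.1],"turn": 0,"jaw": 0.9},
  {"delta_pos": [0,0,0.1],"turn": 0,"jaw": 0.9},
])

```text
clock: 9.52
tool_pos: [0.5792, 0.0632, 0.1267]
eef_rot: [1.0, -0.01, 0.0, -0.0]
contact_force: [1.8, 0.0, -5.1]
opening: 0.247
```

```bash
python3 st.py
python3 - <<'E'
from plant import vision
import cv2
a=vision.snapshot("side");cv2.imwrite("pics/h4.png",cv2.resize(a[140:215,250:345],None,fx=8,fy=8,interpolation=0))
E
python3 st.py
```

```text
t 9.52 pos [0.5792 0.0632 0.1267] head -1.18 z [ 5.e-04  1.e-04 -1.e+00] F [ 1.76  0.03 -5.06] M [-0.08 -0.27 -0.04] open 0.247 q [-0.24  0.81  0.08  1.81 -0.12  0.53 -0.1 ]
t 9.57 pos [0.5792 0.0632 0.1267] head -1.18 z [ 5.e-04  1.e-04 -1.e+00] F [ 1.32 -0.08 -5.05] M [-0.09 -0.31 -0.05] open 0.249 q [-0.24  0.81  0.08  1.81 -0.12  0.53 -0.1 ]
```

View pics/h4.png

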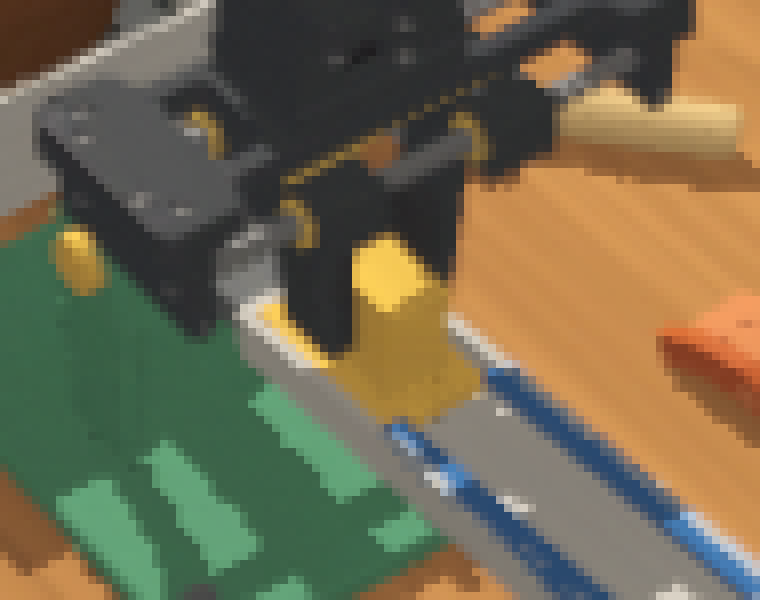

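send_rows([
  {"delta_pos": [0.04,0,0],"turn": 0,"jaw": 0.9},
  {"delta_pos": [0.08,0,0],"turn": 0,"jaw": 0.9},
  {"delta_pos": [0.08,0,0],"turn": 0,"jaw": 0.9},
  {"delta_pos": [0.08,0,0],"turn": 0,"jaw": 0.9},
])

```text
clock: 9.9
tool_pos: [0.5793, 0.0632, 0.1266]
eef_rot: [1.0, -0.01, -0.0, -0.0]
contact_force: [1.1, 0.3, -4.3]
opening: 0.248
```

```bash
python3 st.py
```

```text
t 9.9 pos [0.5793 0.0632 0.1266] head -1.18 z [-0.001  0.    -1.   ] F [ 1.05  0.32 -4.32] M [-0.02 -0.01  0.01] open 0.248 q [-0.23  0.81  0.08  1.81 -0.12  0.53 -0.1 ]
```

send_rows([
  {"delta_pos": [0,0,0],"turn": 0,"jaw": 0.9},
  {"delta_pos": [0,0,0.05],"turn": 0,"jaw": 0.9},
  {"delta_pos": [0,0,0.1],"turn": 0,"jaw": 0.9},
  {"delta_pos": [0,0,0.1],"turn": 0,"jaw": 0.9},
], force=7)

```text
clock: 10.23
tool_pos: [0.5794, 0.0632, 0.1255]
eef_rot: [1.0, -0.01, -0.0, -0.0]
contact_force: [0.3, -0.3, -5.2]
opening: 0.249
```

```bash
python3 st.py
```

```text
t 10.23 pos [0.5794 0.0632 0.1255] head -1.18 z [-7.e-04  0.e+00 -1.e+00] F [ 0.25 -0.33 -5.22] M [-0.07  0.06 -0.01] open 0.249 q [-0.23  0.81  0.08  1.81 -0.12  0.53 -0.1 ]
```

send_rows([
  {"delta_pos": [0,0,0.05],"turn": 0,"jaw": 0.9},
  {"delta_pos": [0,0,0.1],"turn": 0,"jaw": 0.9},
  {"delta_pos": [0,0,0.15],"turn": 0,"jaw": 0.9},
  {"delta_pos": [0,0,0.15],"turn": 0,"jaw": 0.9},
])

```text
clock: 10.57
tool_pos: [0.5799, 0.0637, 0.1244]
eef_rot: [1.0, -0.01, 0.0, -0.0]
contact_force: [-1.5, 2.1, -2.1]
opening: 0.251
```

```bash
python3 st.py
```

```text
t 10.57 pos [0.5799 0.0637 0.1244] head -1.15 z [ 4.e-04  7.e-04 -1.e+00] F [-1.54  2.11 -2.1 ] M [ 0.21  0.19 -0.04] open 0.251 q [-0.23  0.81  0.08  1.81 -0.12  0.53 -0.1 ]
```

send_rows([
  {"delta_pos": [0,0,0.05],"turn": 0,"jaw": 0.9},
  {"delta_pos": [0,0,0.1],"turn": 0,"jaw": 0.9},
  {"delta_pos": [0,0,0.1],"turn": 0,"jaw": 0.9},
], force=5)

```text
clock: 10.82
tool_pos: [0.58, 0.0638, 0.1233]
eef_rot: [1.0, -0.01, 0.0, -0.0]
contact_force: [-0.0, 3.0, -1.1]
opening: 0.246
```

```bash
python3 st.py
python3 - <<'E'
from plant import vision
import cv2
a=vision.snapshot("side");cv2.imwrite("pics/h5.png",cv2.resize(a[140:215,250:345],None,fx=8,fy=8,interpolation=0))
E
python3 st.py
```

```text
t 10.82 pos [0.58   0.0638 0.1233] head -1.15 z [ 7.e-04  8.e-04 -1.e+00] F [-0.04  2.96 -1.14] M [ 0.32  0.12 -0.05] open 0.246 q [-0.23  0.81  0.08  1.81 -0.12  0.53 -0.1 ]
t 10.87 pos [0.58   0.0637 0.1233] head -1.16 z [ 6.e-04  7.e-04 -1.e+00] F [-0.34  2.02 -1.6 ] M [0.35 0.17 0.01] open 0.252 q [-0.23  0.81  0.08  1.81 -0.12  0.53 -0.1 ]
```

View pics/h5.png

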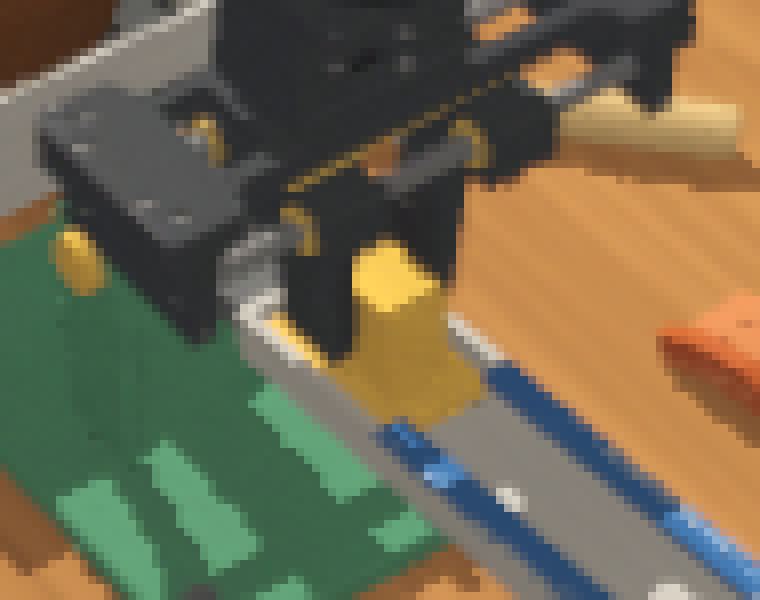

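send_rows([
  {"delta_pos": [0,-0.1,0.05],"turn": 0,"jaw": 0.9},
  {"delta_pos": [0,-0.15,0.1],"turn": 0,"jaw": 0.9},
  {"delta_pos": [0,-0.2,0.15],"turn": 0,"jaw": 0.9},
  {"delta_pos": [0,-0.2,0.15],"turn": 0,"jaw": 0.9},
], force=4)

```text
clock: 11.2
tool_pos: [0.5801, 0.0644, 0.1222]
eef_rot: [1.0, -0.011, 0.0, 0.0]
contact_force: [-0.1, -0.5, 4.0]
opening: 0.249
```

```bash
python3 st.py
```

```text
t 11.2 pos [0.5801 0.0644 0.1222] head -1.22 z [ 6.e-04 -8.e-04 -1.e+00] F [-0.09 -0.53  3.96] M [-0.11  0.28 -0.02] open 0.249 q [-0.24  0.81  0.08  1.81 -0.12  0.53 -0.1 ]
```

```bash
python3 - <<'E'
from plant import vision
import cv2
a=vision.snapshot("side");cv2.imwrite("pics/h6f.png",a);cv2.imwrite("pics/h6.png",cv2.resize(a[140:215,250:345],None,fx=8,fy=8,interpolation=0))
E
python3 st.py
```

```text
t 11.25 pos [0.58   0.0644 0.1222] head -1.22 z [ 7.e-04 -7.e-04 -1.e+00] F [-0.94 -0.45  4.27] M [-0.18  0.25  0.05] open 0.251 q [-0.24  0.81  0.08  1.81 -0.12  0.53 -0.1 ]
```

View pics/h6.png

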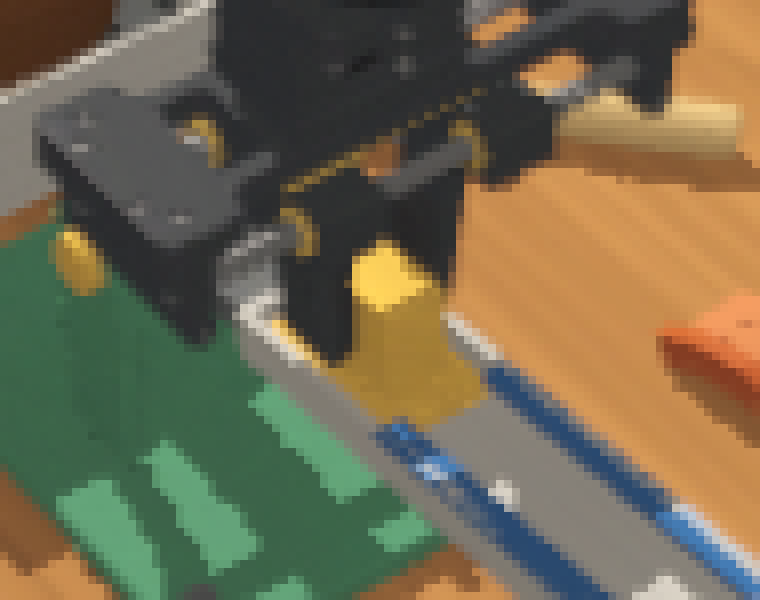

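send_rows([
  {"delta_pos": [0,0,-0.03],"turn": 0,"jaw": 0.9},
  {"delta_pos": [0,0,-0.05],"turn": 0,"jaw": 0.9},
  {"delta_pos": [0,0,-0.05],"turn": 0,"jaw": 0.9},
], force=3)

```text
clock: 11.5
tool_pos: [0.58, 0.0645, 0.1222]
eef_rot: [1.0, -0.011, 0.0, 0.0]
contact_force: [0.6, -1.5, 1.1]
opening: 0.249
```

```bash
python3 st.py
```

```text
t 11.5 pos [0.58   0.0645 0.1222] head -1.21 z [ 5.e-04 -7.e-04 -1.e+00] F [ 0.58 -1.46  1.13] M [-0.43 -0.1  -0.01] open 0.249 q [-0.24  0.81  0.08  1.81 -0.12  0.53 -0.1 ]
```

send_rows([
  {"delta_pos": [0,0,0],"turn": 0,"jaw": 0.745},
  {"delta_pos": [0,0,0],"turn": 0,"jaw": 0.735},
  {"delta_pos": [0,0,0],"turn": 0,"jaw": 0.725},
  {"delta_pos": [0,0,0],"turn": 0,"jaw": 0.71},
  {"delta_pos": [0,0,0],"turn": 0,"jaw": 0.69},
  {"delta_pos": [0,0,0],"turn": 0,"jaw": 0.66},
  {"delta_pos": [0,0,0],"turn": 0,"jaw": 0.63},
  {"delta_pos": [0,0,0],"turn": 0,"jaw": 0.6},
])

```text
clock: 12.17
tool_pos: [0.5798, 0.0652, 0.1222]
eef_rot: [1.0, -0.01, -0.0, -0.0]
contact_force: [-0.2, 0.6, 0.2]
opening: 0.397
```

send_rows([
  {"delta_pos": [0,0,-0.5],"turn": 0,"jaw": 0.6},
  {"delta_pos": [0,0,-1.5],"turn": 0,"jaw": 0.6},
  {"delta_pos": [0,0,-3],"turn": 0,"jaw": 0.6},
  {"delta_pos": [0,0,-4],"turn": 0,"jaw": 0.6},
  {"delta_pos": [0,0,-5],"turn": 0,"jaw": 0.6},
  {"delta_pos": [0,0,-5],"turn": 0,"jaw": 0.6},
])

```text
clock: 12.67
tool_pos: [0.5812, 0.0653, 0.1747]
eef_rot: [1.0, -0.01, 0.002, -0.0]
contact_force: [0.3, 0.2, 0.1]
opening: 0.4
```

```bash
python3 - <<'E'
from plant import vision
import cv2
a=vision.snapshot("side");cv2.imwrite("pics/side2.png",a);cv2.imwrite("pics/h7.png",cv2.resize(a[120:215,250:345],None,fx=6,fy=6,interpolation=0))
E
python3 st.py
```

```text
t 12.72 pos [0.5806 0.0652 0.1736] head -1.19 z [ 2.7e-03  5.0e-04 -1.0e+00] F [ 0.12  0.18 -0.58] M [-0.02  0.1  -0.06] open 0.394 q [-0.25  0.74  0.1   1.78 -0.11  0.63 -0.11]
```

View pics/h7.png

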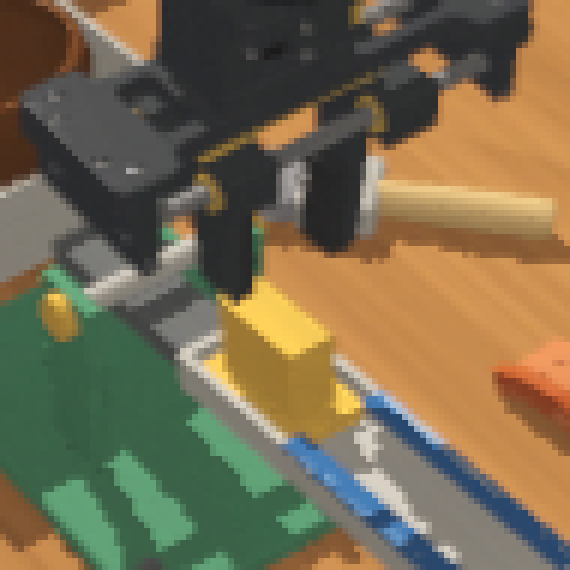

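```bash
cat > f6.py <<'E'
from h import *
import sys
from f2 import ov
# fit weight within pan frame in side view. args: image, q tilt guess
def fitpan(im,tilt0,y0,freetilt=True,q=(.5853,.1537,-.0223),out=None,dx=0):
    hs=cv2.cvtColor(im,cv2.COLOR_BGR2HSV);dark=(hs[...,2]<80)
    ob=soft(im,"brass")
    def pts(p):
        R,o=mouth(*q,tilt0);Rw=R@Rx(p[2])
        return [b@Rw.T+o+R@[p[0],p[1],0] for b in WB]
    c=proj("side",pts([0,y0,0])[1].mean(0))[0].astype(int)
    roi=(c[0]-24,c[1]-22,c[0]+24,c[1]+26);sl=(slice(roi[1],roi[3]),slice(roi[0],roi[2]))
    w0=1-cv2.dilate(dark.astype(np.uint8),np.ones((3,3)))[sl]
    def cost(p):
        b=pts(p); m=cover("side",b,roi)
        # ignore near/foot bottom: weight only where not below wall top of near wall
        R,o=mouth(*q,tilt0)
        near=cover("side",[np.array([[-.0215,.04,.0135],[-.0215,-.16,.0135],[-.0215,.04,-.03],[-.0215,-.16,-.03],[-.03,.04,.0135],[-.03,-.16,.0135]])@R.T+o],roi)
        return (w0*(near<.01)*(m-ob[sl])**2).sum()
    s=np.array([dx,y0,0.]);sx=np.vstack([s,s+[.002,0,0],s+[0,.005,0],s+[0,0,.05]])
    r=minimize(cost,s,method="Nelder-Mead",options=dict(initial_simplex=sx,xatol=1e-5,fatol=1e-3,maxiter=400))
    if out: 
        R,o=mouth(*q,tilt0)
        pol=[(X,(0,0,255)) for X in pts(r.x)]+[(X,(0,255,0)) for X in lips_pts(*q,tilt0,.0235)]
        ov("side",im,pol,(c[0]-45,c[1]-35,c[0]+50,c[1]+40),8,out)
    return r.x,r.fun
if __name__=="__main__":
    im=cv2.imread(sys.argv[1]);print(fitpan(im,float(sys.argv[2]),float(sys.argv[3]),out="pics/"+sys.argv[4]))
E
python3 f6.py pics/side2.png .1 0 n1.png|tail -1
```

```text
(array([ 0.00065772, -0.0001808 ,  0.00142957]), np.float64(23.009340851809135))
```

View pics/n1.png

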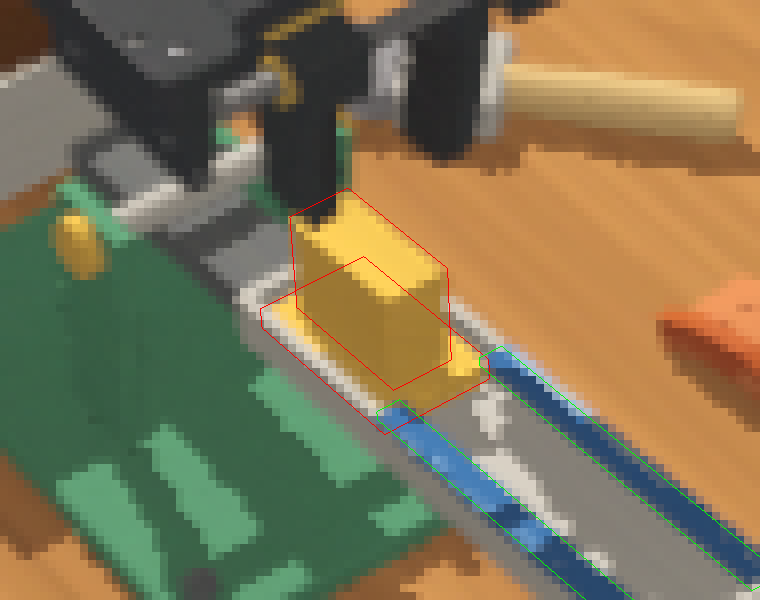

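send_rows([
  {"delta_pos": [-0.05,-1.5,0],"turn": 0,"jaw": 1.0},
  {"delta_pos": [-0.05,-3,0],"turn": 0,"jaw": 1.0},
  {"delta_pos": [-0.05,-4,0],"turn": 0,"jaw": 1.0},
  {"delta_pos": [-0.05,-4,0],"turn": 0,"jaw": 1.0},
  {"delta_pos": [-0.05,-4,1],"turn": 0,"jaw": 1.0},
  {"delta_pos": [-0.05,-4,2],"turn": 0,"jaw": 1.0},
  {"delta_pos": [-0.05,-4,3],"turn": 0,"jaw": 1.0},
  {"delta_pos": [-0.05,-4,3],"turn": 0,"jaw": 1.0},
], force=10)

```text
clock: 13.38
tool_pos: [0.5783, 0.1038, 0.1394]
eef_rot: [1.0, -0.011, -0.002, 0.001]
contact_force: [0.7, -0.1, 0.5]
opening: 0.007
```

```bash
python3 st.py .5808 .105 .118 -1.2
python3 - <<'E'
from plant import vision
import cv2
a=vision.snapshot("side");cv2.imwrite("pics/h8.png",cv2.resize(a[110:215,230:345],None,fx=6,fy=5.5,interpolation=0))
E
```

```text
t 13.38 pos [0.5783 0.1038 0.1394] head -1.25 z [-0.0049 -0.0016 -1.    ] F [ 0.65 -0.1   0.46] M [-0.14  0.04  0.05] open 0.007 q [-0.31  0.79  0.1   1.78 -0.13  0.58 -0.16]
delta cm [ 0.26 -0.13  2.14] turn -0.05
```

View pics/h8.png

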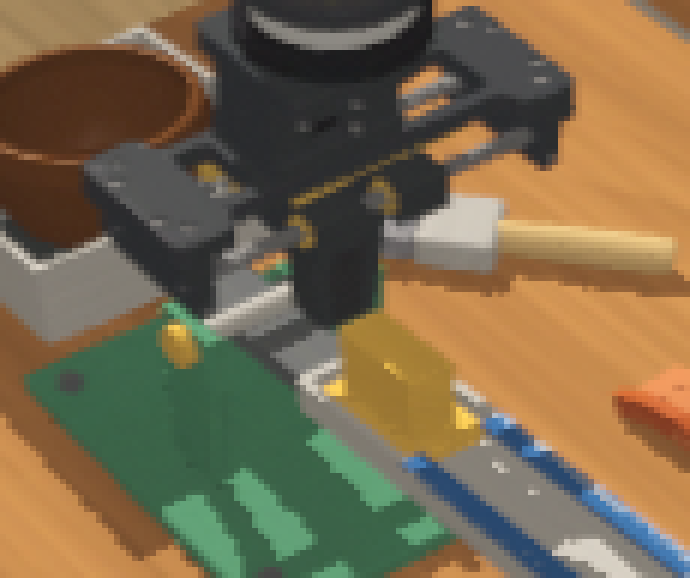

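send_rows([
  {"delta_pos": [0.05,-0.1,0.7],"turn": 0,"jaw": 1.0},
  {"delta_pos": [0.05,-0.1,1.4],"turn": 0,"jaw": 1.0},
  {"delta_pos": [0.05,-0.1,2.0],"turn": 0,"jaw": 1.0},
  {"delta_pos": [0.05,-0.1,2.2],"turn": 0,"jaw": 1.0},
  {"delta_pos": [0.05,-0.1,2.2],"turn": 0,"jaw": 1.0},
  {"delta_pos": [0.05,-0.1,2.2],"turn": 0,"jaw": 1.0},
])

```text
clock: 13.93
tool_pos: [0.5806, 0.1061, 0.1201]
eef_rot: [1.0, -0.01, -0.0, 0.0]
contact_force: [0.3, 0.4, 0.9]
opening: 0.003
```

```bash
python3 st.py .5808 .105 .118 -1.2
python3 - <<'E'
from plant import vision
import cv2
a=vision.snapshot("side");cv2.imwrite("pics/h9.png",cv2.resize(a[130:215,245:345],None,fx=7,fy=7,interpolation=0))
E
```

```text
t 13.93 pos [0.5806 0.1061 0.1201] head -1.18 z [-1.e-04 -0.e+00 -1.e+00] F [0.29 0.43 0.93] M [-0.05  0.03  0.02] open 0.003 q [-0.31  0.82  0.09  1.79 -0.13  0.54 -0.16]
delta cm [0.02 0.11 0.21] turn 0.02
```

View pics/h9.png

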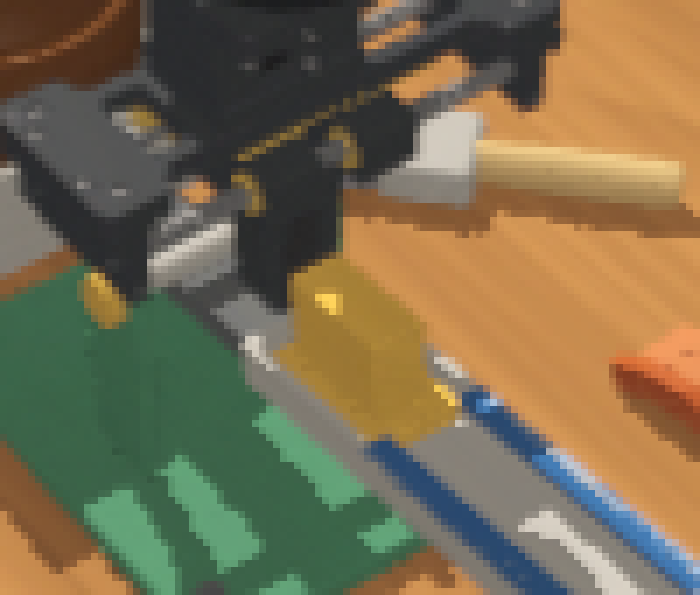

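send_rows([
  {"delta_pos": [0,0.4,0],"turn": 0,"jaw": 1.0},
  {"delta_pos": [0,0.7,0],"turn": 0,"jaw": 1.0},
  {"delta_pos": [0,0.9,-0.02],"turn": 0,"jaw": 1.0},
  {"delta_pos": [0,1.1,-0.04],"turn": 0,"jaw": 1.0},
  {"delta_pos": [0,1.3,-0.06],"turn": 0,"jaw": 1.0},
  {"delta_pos": [0,1.5,-0.08],"turn": 0,"jaw": 1.0},
  {"delta_pos": [0,1.7,-0.1],"turn": 0,"jaw": 1.0},
  {"delta_pos": [0,1.9,-0.12],"turn": 0,"jaw": 1.0},
])

```text
clock: 14.65
tool_pos: [0.5804, 0.0875, 0.1216]
eef_rot: [1.0, -0.01, 0.0, -0.0]
contact_force: [-0.1, 3.8, 0.9]
opening: 0.007
```

```bash
python3 st.py
python3 - <<'E'
from plant import vision
import cv2
a=vision.snapshot("side");cv2.imwrite("pics/h10.png",cv2.resize(a[130:230,245:355],None,fx=6,fy=6,interpolation=0))
E
```

```text
t 14.65 pos [0.5804 0.0875 0.1216] head -1.15 z [ 5.e-04  7.e-04 -1.e+00] F [-0.09  3.79  0.85] M [ 0.74 -0.02 -0.  ] open 0.007 q [-0.28  0.82  0.08  1.8  -0.12  0.53 -0.13]
```

View pics/h10.png

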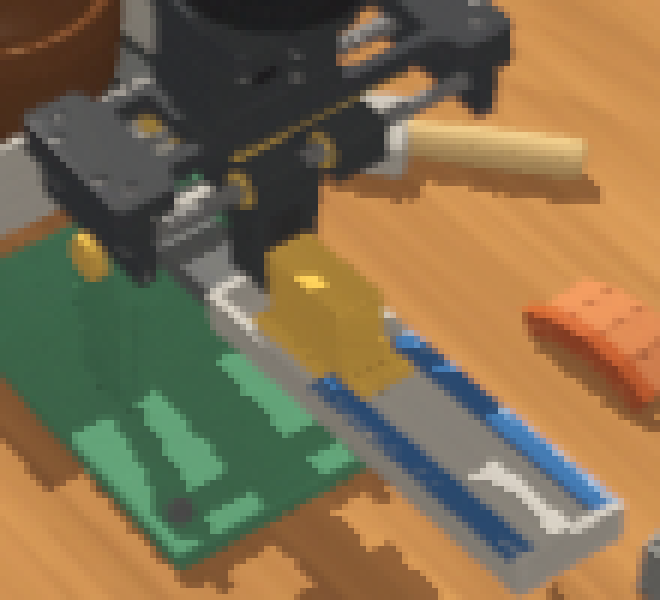

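send_rows([
  {"delta_pos": [0,0.2,-0.02],"turn": 0,"jaw": 1.0},
  {"delta_pos": [0,0.4,-0.04],"turn": 0,"jaw": 1.0},
  {"delta_pos": [0,0.6,-0.06],"turn": 0,"jaw": 1.0},
  {"delta_pos": [0,0.8,-0.08],"turn": 0,"jaw": 1.0},
  {"delta_pos": [0,1.0,-0.1],"turn": 0,"jaw": 1.0},
  {"delta_pos": [0,1.2,-0.12],"turn": 0,"jaw": 1.0},
  {"delta_pos": [0,1.4,-0.14],"turn": 0,"jaw": 1.0},
  {"delta_pos": [0,1.6,-0.16],"turn": 0,"jaw": 1.0},
])

```text
clock: 15.37
tool_pos: [0.5798, 0.0708, 0.1229]
eef_rot: [1.0, -0.01, -0.0, 0.0]
contact_force: [-0.2, 3.4, -0.0]
opening: 0.005
```

```bash
python3 st.py
python3 - <<'E'
from plant import vision
import cv2
a=vision.snapshot("side");cv2.imwrite("pics/h11.png",cv2.resize(a[130:230,245:355],None,fx=6,fy=6,interpolation=0))
E
```

```text
t 15.37 pos [0.5798 0.0708 0.1229] head -1.19 z [-3.e-04 -1.e-04 -1.e+00] F [-0.17  3.41 -0.02] M [ 0.61  0.02 -0.02] open 0.005 q [-0.25  0.81  0.08  1.8  -0.12  0.53 -0.11]
```

View pics/h11.png

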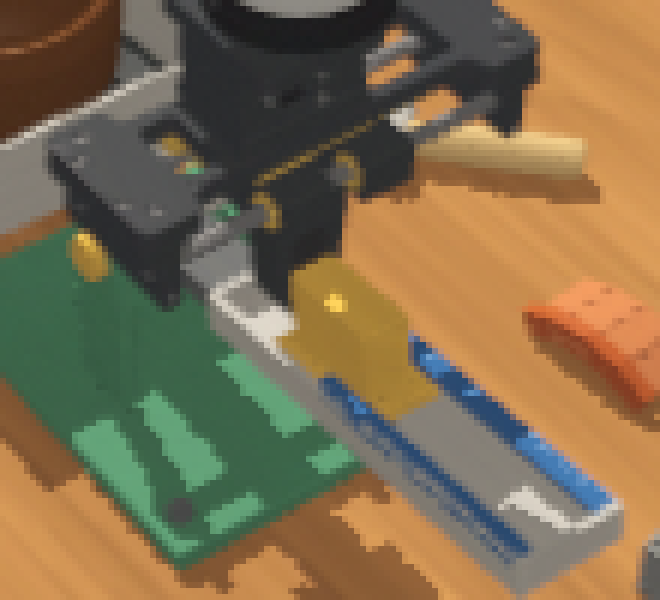

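send_rows([
  {"delta_pos": [0,0.2,-0.02],"turn": 0,"jaw": 1.0},
  {"delta_pos": [0,0.4,-0.04],"turn": 0,"jaw": 1.0},
  {"delta_pos": [0,0.6,-0.06],"turn": 0,"jaw": 1.0},
  {"delta_pos": [0,0.8,-0.08],"turn": 0,"jaw": 1.0},
  {"delta_pos": [0,1.0,-0.1],"turn": 0,"jaw": 1.0},
  {"delta_pos": [0,1.2,-0.12],"turn": 0,"jaw": 1.0},
  {"delta_pos": [0,1.4,-0.14],"turn": 0,"jaw": 1.0},
  {"delta_pos": [0,1.6,-0.16],"turn": 0,"jaw": 1.0},
])

```text
clock: 16.08
tool_pos: [0.5795, 0.0549, 0.1246]
eef_rot: [1.0, -0.01, -0.0, 0.0]
contact_force: [-0.0, 2.9, 0.4]
opening: 0.005
```

```bash
python3 st.py
python3 - <<'E'
from plant import vision
import cv2
a=vision.snapshot("side");cv2.imwrite("pics/side12.png",a);cv2.imwrite("pics/h12.png",cv2.resize(a[130:230,245:355],None,fx=6,fy=6,interpolation=0))
E
```

```text
t 16.08 pos [0.5795 0.0549 0.1246] head -1.19 z [-1.e-04 -1.e-04 -1.e+00] F [-0.04  2.91  0.42] M [ 0.48  0.06 -0.03] open 0.005 q [-0.22  0.81  0.08  1.81 -0.11  0.53 -0.09]
```

View pics/h12.png

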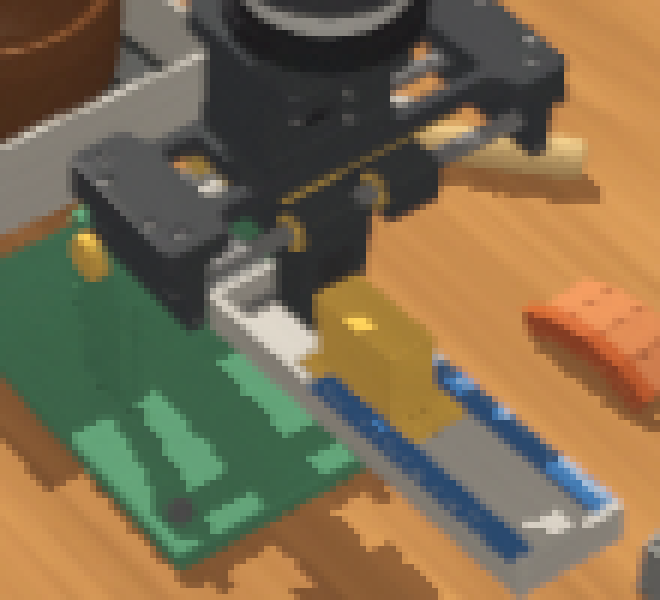

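send_rows([
  {"delta_pos": [0,0.2,-0.02],"turn": 0,"jaw": 1.0},
  {"delta_pos": [0,0.4,-0.04],"turn": 0,"jaw": 1.0},
  {"delta_pos": [0,0.6,-0.06],"turn": 0,"jaw": 1.0},
  {"delta_pos": [0,0.8,-0.08],"turn": 0,"jaw": 1.0},
  {"delta_pos": [0,1.0,-0.1],"turn": 0,"jaw": 1.0},
  {"delta_pos": [0,1.2,-0.12],"turn": 0,"jaw": 1.0},
])

```text
clock: 16.63
tool_pos: [0.5793, 0.0429, 0.1258]
eef_rot: [1.0, -0.01, -0.0, 0.0]
contact_force: [-0.3, 2.9, -0.6]
opening: 0.008
```

```bash
python3 st.py
python3 - <<'E'
from plant import vision
import cv2
a=vision.snapshot("side");cv2.imwrite("pics/side13.png",a);cv2.imwrite("pics/h13.png",cv2.resize(a[130:230,245:355],None,fx=6,fy=6,interpolation=0))
E
```

```text
t 16.63 pos [0.5793 0.0429 0.1258] head -1.19 z [-1.e-04 -1.e-04 -1.e+00] F [-0.33  2.95 -0.58] M [0.53 0.08 0.02] open 0.008 q [-0.2   0.81  0.07  1.81 -0.11  0.53 -0.07]
```

View pics/h13.png

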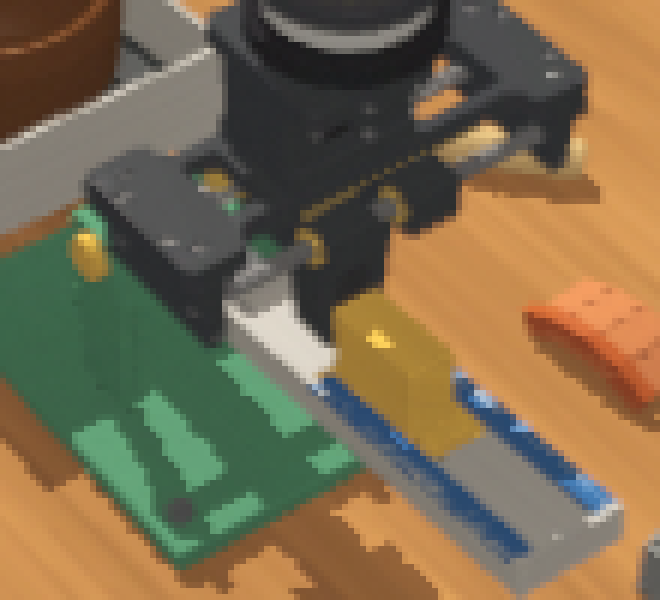

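send_rows([
  {"delta_pos": [0,0.2,-0.02],"turn": 0,"jaw": 1.0},
  {"delta_pos": [0,0.4,-0.04],"turn": 0,"jaw": 1.0},
  {"delta_pos": [0,0.6,-0.06],"turn": 0,"jaw": 1.0},
  {"delta_pos": [0,0.8,-0.08],"turn": 0,"jaw": 1.0},
])

```text
clock: 17.02
tool_pos: [0.5791, 0.0349, 0.1266]
eef_rot: [1.0, -0.01, -0.0, 0.0]
contact_force: [0.7, 3.0, -1.4]
opening: 0.009
```

```bash
python3 st.py
python3 - <<'E'
from plant import vision
import cv2
a=vision.snapshot("side");cv2.imwrite("pics/side14.png",a);cv2.imwrite("pics/h14.png",cv2.resize(a[130:230,245:355],None,fx=6,fy=6,interpolation=0))
E
```

```text
t 17.02 pos [0.5791 0.0349 0.1266] head -1.18 z [-1.e-04 -0.e+00 -1.e+00] F [ 0.74  2.98 -1.45] M [ 0.45  0.06 -0.04] open 0.009 q [-0.18  0.8   0.07  1.81 -0.1   0.53 -0.06]
```

View pics/h14.png

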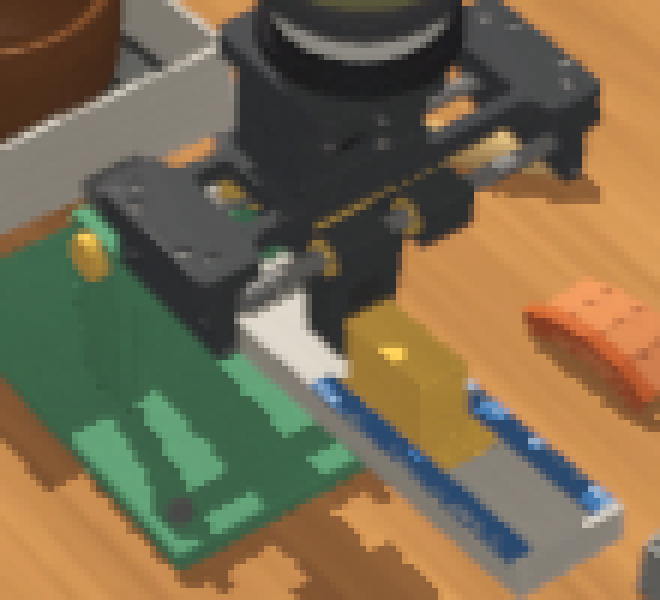

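send_rows([
  {"delta_pos": [0,0.2,0],"turn": 0,"jaw": 1.0},
  {"delta_pos": [0,0.4,0],"turn": 0,"jaw": 1.0},
  {"delta_pos": [0,0.6,0],"turn": 0,"jaw": 1.0},
  {"delta_pos": [0,0.8,0],"turn": 0,"jaw": 1.0},
  {"delta_pos": [0,1.0,0],"turn": 0,"jaw": 1.0},
])

```text
clock: 17.48
tool_pos: [0.5789, 0.0249, 0.1266]
eef_rot: [1.0, -0.01, -0.0, 0.0]
contact_force: [-0.5, 2.4, -1.2]
opening: 0.008
```

```bash
python3 st.py
python3 - <<'E'
from plant import vision
import cv2
a=vision.snapshot("side");cv2.imwrite("pics/side15.png",a);cv2.imwrite("pics/h15.png",cv2.resize(a[130:230,245:355],None,fx=6,fy=6,interpolation=0))
E
```

```text
t 17.48 pos [0.5789 0.0249 0.1266] head -1.19 z [-0. -0. -1.] F [-0.55  2.41 -1.25] M [ 0.45  0.01 -0.04] open 0.008 q [-0.16  0.8   0.07  1.82 -0.1   0.53 -0.05]
```

View pics/h15.png

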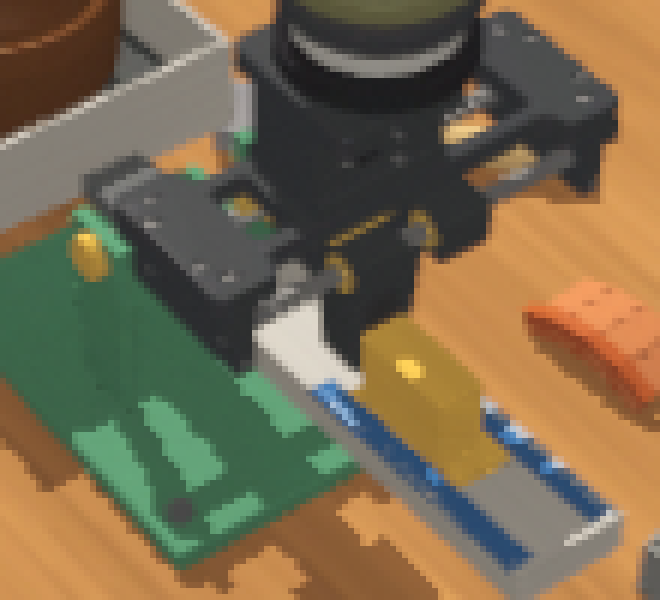

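send_rows([
  {"delta_pos": [0,-0.1,0],"turn": 0,"jaw": 1.0},
  {"delta_pos": [0,-0.3,0],"turn": 0,"jaw": 1.0},
  {"delta_pos": [0,-0.6,0],"turn": 0,"jaw": 1.0},
  {"delta_pos": [0,-0.8,-0.3],"turn": 0,"jaw": 1.0},
  {"delta_pos": [0,-0.8,-0.3],"turn": 0,"jaw": 1.0},
  {"delta_pos": [0,-0.8,-0.3],"turn": 0,"jaw": 1.0},
  {"delta_pos": [0,-0.8,-0.3],"turn": 0,"jaw": 1.0},
  {"delta_pos": [0,-0.8,-0.3],"turn": 0,"jaw": 1.0},
])

```text
clock: 18.2
tool_pos: [0.5791, 0.0329, 0.1296]
eef_rot: [1.0, -0.01, 0.0, 0.0]
contact_force: [0.3, 0.3, -0.6]
opening: 0.006
```

send_rows([
  {"delta_pos": [0,0,0],"turn": 0,"jaw": 1.0},
  {"delta_pos": [0,0,0],"turn": 0,"jaw": 1.0},
  {"delta_pos": [0,0,0],"turn": 0,"jaw": 1.0},
  {"delta_pos": [0,0,0],"turn": 0,"jaw": 1.0},
  {"delta_pos": [0,0,0],"turn": 0,"jaw": 1.0},
  {"delta_pos": [0,0,0],"turn": 0,"jaw": 1.0},
  {"delta_pos": [0,0,0],"turn": 0,"jaw": 1.0},
  {"delta_pos": [0,0,0],"turn": 0,"jaw": 1.0},
])

```text
clock: 18.87
tool_pos: [0.5791, 0.0332, 0.1296]
eef_rot: [1.0, -0.01, 0.0, -0.0]
contact_force: [-1.4, -0.2, -0.1]
opening: 0.004
```

```bash
cat > f7.py <<'E'
# tilt estimation from blue lips outer half + silhouettes in side view, stand pose fixed from start
from h import *
import sys
def tilt(im):
    q=(.5853,.1537,-.0223)
    roi=(270,160,360,245)
    ob=soft(im,"blue");sl=(slice(roi[1],roi[3]),slice(roi[0],roi[2]))
    f=im.astype(int)
    def pts(t):
        R,o=mouth(*q,t);return [box(a,b,-.16,-.125,.0105,.0135)@R.T+o for a,b in((-.024,-.015),(.015,.024))]
    def cost(t):
        R,o=mouth(*q,t)
        reg=cover("side",[box(-.034,.034,-.172,-.125,.0,.02)@R.T+o],roi)>.5
        return -(cover("side",pts(t),roi)*ob[sl]*1).sum()+.5*(cover("side",pts(t),roi)).sum()
    ts=np.linspace(-.11,.11,89);c=[cost(t) for t in ts];return ts[int(np.argmin(c))],min(c),c
if __name__=="__main__":
    for n in sys.argv[1:]:
        im=cv2.imread(n);t,m,c=tilt(im);print(n,round(t,4),round(m,1))
E
python3 - <<'E'
from plant import vision
import cv2
a=vision.snapshot("side");cv2.imwrite("pics/side16.png",a);cv2.imwrite("pics/h16.png",cv2.resize(a[120:230,215:355],None,fx=5,fy=5,interpolation=0))
E
python3 st.py
python3 f7.py pics/side0.png pics/side12.png pics/side13.png pics/side14.png pics/side15.png pics/side16.png
```

```text
t 18.92 pos [0.5791 0.0332 0.1296] head -1.18 z [ 0.  0. -1.] F [-0.12  0.6  -0.05] M [-0.09  0.01  0.05] open 0.006 q [-0.18  0.8   0.07  1.81 -0.1   0.53 -0.06]
pics/side0.png 0.1025 -45.9
pics/side12.png 0.0975 -49.3
pics/side13.png 0.1 -47.7
pics/side14.png 0.0975 -48.8
pics/side15.png 0.0775 -44.5
pics/side16.png 0.0525 -50.0
```

View pics/h16.png

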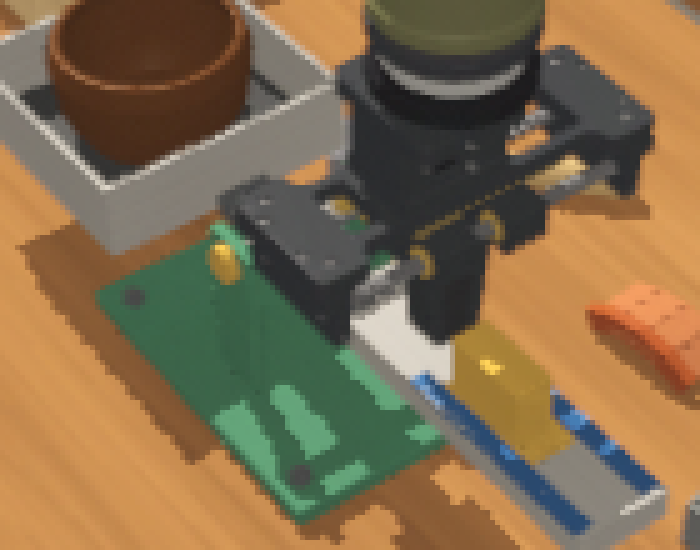

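send_rows([
  {"delta_pos": [0,0.2,0.4],"turn": 0,"jaw": 1.0},
  {"delta_pos": [0,0.5,0.7],"turn": 0,"jaw": 1.0},
  {"delta_pos": [0,0.8,0.7],"turn": 0,"jaw": 1.0},
  {"delta_pos": [0,1.0,0.7],"turn": 0,"jaw": 1.0},
  {"delta_pos": [0,1.2,0.7],"turn": 0,"jaw": 1.0},
  {"delta_pos": [0,1.4,0.7],"turn": 0,"jaw": 1.0},
  {"delta_pos": [0,1.6,0.7],"turn": 0,"jaw": 1.0},
  {"delta_pos": [0,1.8,0.7],"turn": 0,"jaw": 1.0},
])

```text
clock: 19.58
tool_pos: [0.5788, 0.0154, 0.1227]
eef_rot: [1.0, -0.01, 0.0, -0.0]
contact_force: [0.1, 1.0, -1.1]
opening: 0.002
```

send_rows([
  {"delta_pos": [0,0.0,0],"turn": 0,"jaw": 1.0},
  {"delta_pos": [0,-0.2,0],"turn": 0,"jaw": 1.0},
  {"delta_pos": [0,-0.5,0],"turn": 0,"jaw": 1.0},
  {"delta_pos": [0,-1,-0.5],"turn": 0,"jaw": 1.0},
  {"delta_pos": [0,-1.5,-1],"turn": 0,"jaw": 1.0},
  {"delta_pos": [0,-1.5,-1],"turn": 0,"jaw": 1.0},
  {"delta_pos": [0,-1.5,-1],"turn": 0,"jaw": 1.0},
  {"delta_pos": [0,-1.5,-1],"turn": 0,"jaw": 1.0},
])

```text
clock: 20.25
tool_pos: [0.5792, 0.0302, 0.1328]
eef_rot: [1.0, -0.01, 0.0, 0.0]
contact_force: [-0.1, -1.0, -0.5]
opening: 0.005
```

send_rows([
  {"delta_pos": [0,0,0],"turn": 0,"jaw": 1.0},
  {"delta_pos": [0,0,0],"turn": 0,"jaw": 1.0},
  {"delta_pos": [0,0,0],"turn": 0,"jaw": 1.0},
  {"delta_pos": [0,0,0],"turn": 0,"jaw": 1.0},
  {"delta_pos": [0,0,0],"turn": 0,"jaw": 1.0},
  {"delta_pos": [0,0,0],"turn": 0,"jaw": 1.0},
  {"delta_pos": [0,0,0],"turn": 0,"jaw": 1.0},
  {"delta_pos": [0,0,0],"turn": 0,"jaw": 1.0},
])

```text
clock: 20.92
tool_pos: [0.5791, 0.0301, 0.1326]
eef_rot: [1.0, -0.01, -0.0, -0.0]
contact_force: [0.1, -0.2, 0.6]
opening: 0.005
```

send_rows([
  {"delta_pos": [0,0,0],"turn": 0,"jaw": 1.0},
  {"delta_pos": [0,0,0],"turn": 0,"jaw": 1.0},
  {"delta_pos": [0,0,0],"turn": 0,"jaw": 1.0},
  {"delta_pos": [0,0,0],"turn": 0,"jaw": 1.0},
  {"delta_pos": [0,0,0],"turn": 0,"jaw": 1.0},
  {"delta_pos": [0,0,0],"turn": 0,"jaw": 1.0},
  {"delta_pos": [0,0,0],"turn": 0,"jaw": 1.0},
  {"delta_pos": [0,0,0],"turn": 0,"jaw": 1.0},
])

```text
clock: 21.58
tool_pos: [0.5791, 0.0302, 0.1326]
eef_rot: [1.0, -0.01, 0.0, -0.0]
contact_force: [0.2, 0.5, -0.3]
opening: 0.006
```

```bash
python3 - <<'E'
from plant import vision
import cv2
a=vision.snapshot("side");cv2.imwrite("pics/side17.png",a);cv2.imwrite("pics/h17.png",cv2.resize(a[120:230,215:355],None,fx=5,fy=5,interpolation=0))
E
python3 st.py
python3 f7.py pics/side17.png
```

```text
t 21.63 pos [0.5791 0.0302 0.1326] head -1.18 z [ 0.e+00  1.e-04 -1.e+00] F [-0.53  0.26 -0.09] M [-0.05  0.06  0.  ] open 0.004 q [-0.17  0.79  0.07  1.81 -0.1   0.54 -0.06]
pics/side17.png 0.01 -49.3
```

View pics/h17.png

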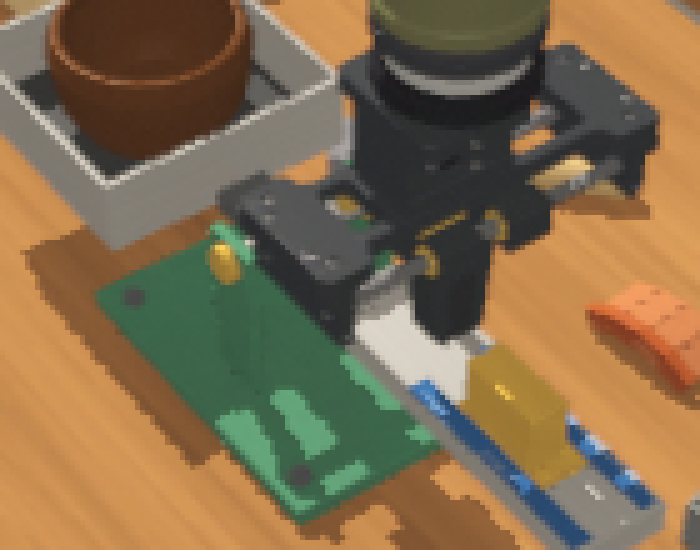

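send_rows([
  {"delta_pos": [0,-0.5,-1],"turn": 0,"jaw": 1.0},
  {"delta_pos": [0,-0.5,-3],"turn": 0,"jaw": 1.0},
  {"delta_pos": [0,-0.5,-6],"turn": 0,"jaw": 1.0},
  {"delta_pos": [-4,-0.5,-9],"turn": 0,"jaw": 1.0},
  {"delta_pos": [-8,0,-10],"turn": 0,"jaw": 1.0},
  {"delta_pos": [-12,0,-10],"turn": 0,"jaw": 1.0},
  {"delta_pos": [-14,0,-10],"turn": 0,"jaw": 1.0},
  {"delta_pos": [-14,0,-10],"turn": 0,"jaw": 1.0},
])

```text
clock: 22.3
tool_pos: [0.4324, 0.033, 0.2335]
eef_rot: [1.0, -0.01, -0.003, 0.0]
contact_force: [-0.5, 0.0, 0.0]
opening: 0.008
```

send_rows([
  {"delta_pos": [0,0,0],"turn": 0,"jaw": 1.0},
  {"delta_pos": [0,0,0],"turn": 0,"jaw": 1.0},
  {"delta_pos": [0,0,0],"turn": 0,"jaw": 1.0},
  {"delta_pos": [0,0,0],"turn": 0,"jaw": 1.0},
  {"delta_pos": [0,0,0],"turn": 0,"jaw": 1.0},
  {"delta_pos": [0,0,0],"turn": 0,"jaw": 1.0},
  {"delta_pos": [0,0,0],"turn": 0,"jaw": 1.0},
  {"delta_pos": [0,0,0],"turn": 0,"jaw": 1.0},
])

```text
clock: 22.97
tool_pos: [0.4392, 0.033, 0.2325]
eef_rot: [1.0, -0.01, -0.0, 0.0]
contact_force: [1.5, 1.5, 0.5]
opening: 0.005
```

```bash
python3 - <<'E'
from plant import vision
import cv2
a=vision.snapshot("side");cv2.imwrite("pics/side18.png",a);cv2.imwrite("pics/h18.png",cv2.resize(a[110:240,200:360],None,fx=5,fy=4.6,interpolation=0))
b=vision.snapshot("top");cv2.imwrite("pics/top18.png",b);cv2.imwrite("pics/h18t.png",cv2.resize(b[150:260,145:345],None,fx=4,fy=4,interpolation=0))
from f6 import fitpan
print(fitpan(a,.01,-.082,out="pics/n18.png"))
E
python3 st.py
python3 f7.py pics/side18.png
```

```text
[0.58283291 0.06370085] 8.635057029347687
[0.58272861 0.06346702] 8.865611944124055
(array([-0.00024598, -0.08331792,  0.05127903]), np.float64(88.53526474860097))
t 23.07 pos [0.4392 0.033  0.2325] head -1.18 z [-1.e-04  0.e+00 -1.e+00] F [-0.33  0.28 -0.14] M [-0.08  0.08 -0.  ] open 0.004 q [-0.24  0.49  0.1   2.13 -0.09  0.53 -0.1 ]
pics/side18.png 0.0125 -50.6
```

View pics/h18.png

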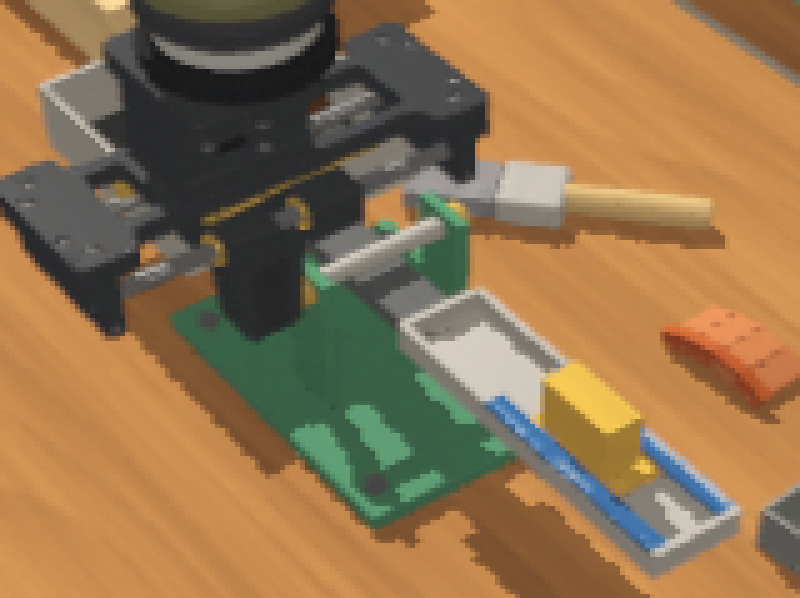

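View pics/h18t.png

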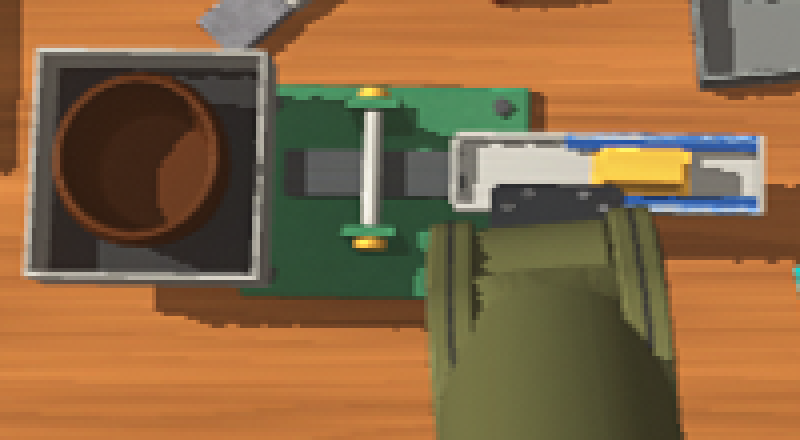

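View pics/n18.png

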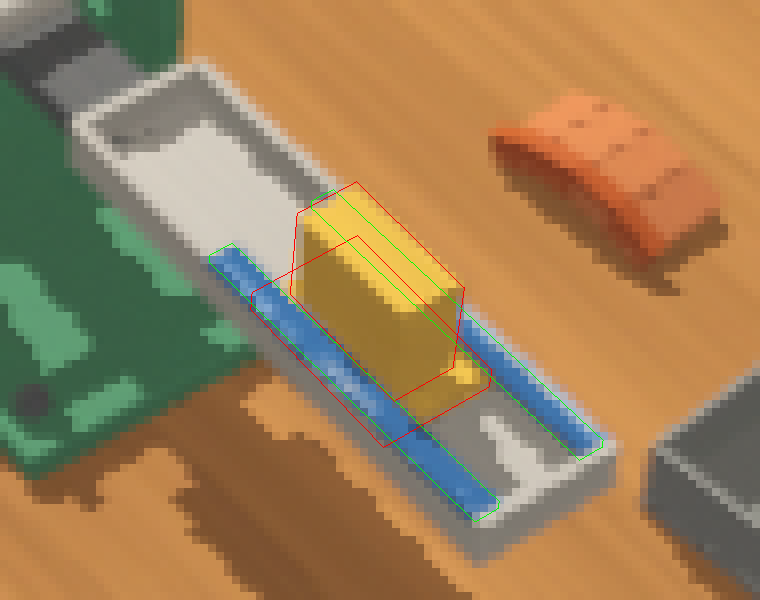

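```bash
python3 - <<'E' | tail -8
from h import *
a=cv2.imread("pics/side0.png");b=cv2.imread("pics/side18.png")
q=(.5853,.1537,-.0223)
def P0(pt,t):
    R,o=mouth(*q,t);return proj("side",R@pt+o)[0]
for nm,pt,hw in(("end far corner",[.022,-.162,.008],6),("end near corner",[-.022,-.162,.008],6),("end mid",[0,-.162,.008],7)):
    pt=np.array(pt);p=P0(pt,.1).round().astype(int)
    T=a[p[1]-hw:p[1]+hw+1,p[0]-hw:p[0]+hw+1]
    S=b[p[1]-hw-8:p[1]+hw+17,p[0]-hw-10:p[0]+hw+11]
    f=6;Tu=cv2.resize(T,None,fx=f,fy=f,interpolation=cv2.INTER_CUBIC);Su=cv2.resize(S,None,fx=f,fy=f,interpolation=cv2.INTER_CUBIC)
    m=cv2.matchTemplate(Su,Tu,cv2.TM_CCOEFF_NORMED);_,v,_,l=cv2.minMaxLoc(m)
    d=np.array([l[0]/f-10,l[1]/f-8])
    ts=np.linspace(-.05,.1,151);pr=np.array([P0(pt,t)-P0(pt,.1) for t in ts])
    e=np.linalg.norm(pr-d,axis=1);print(nm,round(v,2),d.round(2),"tilt",ts[e.argmin()].round(3),"err",e.min().round(2))
E
```

```text
end far corner 0.93 [-0.67  6.67] tilt 0.011 err 0.04
end near corner 0.85 [0.17 6.67] tilt 0.011 err 0.62
end mid 0.87 [0.67 6.17] tilt 0.019 err 1.17
```

```bash
python3 -c "
from plant import order
print(order.finish_job())"
```

```text
the job is handed in; nothing more can be done
None
```

I put the brass counterweight in the open inner end of the pan, let go, then slid it outward under the blue lips until the bin floated close to level. I handed the job in at about 23 s of the 64 s allowed, and no verdict was reported.

**Placing:** I lowered the weight and it seated flat. A side-camera fit after letting go put it about 0.7 mm off the middle line, with its centre within 1 mm of the mouth.

**Sliding:** I pushed on the end of the neck with closed fingers. The push read at most about 4 N whenever I checked. The weight ended about 83 mm outward, within 1 mm of the middle line by the side-camera fit.

**Tilt at the end:** Left untouched, the beam read +0.010 rad, then +0.0125 rad after I backed the arm away to the side. The limit is ±0.025.

**Checks that disagreed:**
- **Tilt:** Two of three marks on the pan's end gave 0.011 rad. The third gave 0.019, with a poor match.
- **Weight's pitch:** The last fit of the weight showed a pitch of 0.05 rad. I discounted it because the lips hide the foot, and the picture showed the weight sitting flat.
- **Cameras:** The two cameras differed by 2 to 4 mm. During lowering the foot lightly touched a side wall, about 2 N on the wrist sensor, and I corrected that by moving 0.8 mm sideways.

I did not measure the other things on the bench at the end. They looked in place in the last pictures, and the arm never came near them except beside the brass block.

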